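# Put the sanitised lipstick tube away with the sprung tongs

### The arm

A 6-joint arm with a two-finger parallel gripper is mounted at the origin on the work surface. World frame = base frame: x ahead of the robot, y to its left, z up, the work surface at z = 0. Lengths are in m, angles in degrees, forces in N, time in s.
With the tool pointing down it reaches from about 0.35 to 0.875 m from the base axis. Payload 4.2 kg.
Tool frame: the origin (TCP) lies on the centre line of the jaws, within the pads' length; the fingertips stand 19 mm ahead of it and the grasp point (between the pads) is the TCP; x points along the fingers, y is the direction in which the jaws open and shut, and the axes are right-handed (so a half turn about x gives the same grasp; the last joint's range is limited). The gripper opens to 87 mm and grips with 3 to 60 N. Pads are 19 mm wide; open, the fingers measure 117 mm over their backs; the gripper's body (75 mm by 190 mm) begins 51 mm behind the grasp point.
Start: joints at [84.03, 22.042, 0.453, 0, -68.411, -14.817], TCP at [0.222, 0.584, 0.242] pointing down, gripper open.
Joint ranges: [-179.83, 179.83], [-69.29, 118.12], [-61.27, 80.66], [-181.25, 117.63], [-171.15, -9.14], [-177.46, 177.46]. Speed limits (degrees/s): [159.86, 159.86, 180, 180, 180, 180].

### API

Orientations are given as a 3x3 rotation matrix whose columns are the frame's x, y, z axes.
In Python, from station import r, viewer, job, spotter gives the robot as it stands.
- The arm moves only by the tool play_rows, never from a script. Its argument "commands" is a list of rows, each an object of numbers: "fingers": the gripper command: -1 is fully open, 1 is shut, values between are in proportion; "tx", "ty", "tz": the shift along the tool's x, y, z normalised to -1 to 1, where 1 is 750 mm; "ax", "ay", "az": the turn, a rotation vector about the tool's x, y, z normalised to -1 to 1, where 1 is pi rad. In form: [{"fingers": .., "tx": .., "ty": .., "tz": .., "ax": .., "ay": .., "az": ..}, ...]. A call has 1 to 5 rows; each row is the pose to reach, as a shift and turn from the pose commanded when the call began, along the tool's axes at that moment, turning the shorter way round; what a row does not reach only later rows make up. A row lasts 1/12 s, in which the tool goes at most 41.7 mm and 7.16 degrees, less where a joint would pass 70% of its speed; a pose out of reach is approached as far as the arm can. A call with a number of a shift or a turn outside -1 to 1 is refused whole. A call with a gripper value outside its range is refused whole. The fingers move at their own pace and stop on an object; the grip force is fixed at half the most. Time passes only in rows, so rows that repeat a pose let the fingers close. It gives the time, the measured TCP pose, the force and the opening at its end, in the units of the state.
- r.sense(): the state, without advancing time (a new reading comes with each control period).
- viewer.capture(name): name is "scene" or "top"; returns a dict with "image" (400x640x3 uint8, red, green, blue), "fx", "fy", "cx", "cy" (pixels), "dist" ([k1, k2, p1, p2, k3] as OpenCV has them; the pictures are not rectified), "R" (3x3) and "t" (3): a world point X has camera coordinates R X + t. Camera axes: x right, y down, z forward; pixel columns grow to the right and rows downward; lengths in m; the calibration is good to about 2 mm. A picture is of the moment at which its call begins. There is no depth.
- job.finish_job(): hands the job in, once; it reports no verdict.
Trained networks look in a picture, given as the dict that the camera call returned (one of the last four; its "shot" number tells which), for a name from the list of things; names that differ only in an ending like _2 or _b are one class to them, and where a whole thing is asked for, a point or a joint stands for the part that bears it (a point fixed in the world has none). Each returns a list of dicts, best first, with "score" (0 to 1); they miss things now and then, are a little off and sometimes report something else, mostly with a low value. They report only what shows in the picture. A call takes as long as a camera call. They do not tell look-alikes from the thing itself.
- spotter.find_in(name, picture): "uv" ([column, row] in pixels, amid what is visible of it).
- spotter.silhouettes(name, picture): "region" (400x640 bool, what is visible of it) and "uv" ([column, row] in pixels, amid what is visible of it).
The state is a dict: "time_s": time; "joints": joint angles; "joint_velocities": joint speeds; "effort": joint torques, N m; "tcp_pos": TCP position; "ee_rot": TCP orientation; "wrist_force": force on the tool from outside, world axes, zero at the start; "moment": the same for the moment, N m; "gripper_width": opening from 0.0 (shut) to 1.0 (fully open).
Only numpy, scipy, OpenCV 4.12 (cv2) and the standard library are available. Lean on these libraries where they do the work, as an engineer would, in place of code of your own. Each camera call takes 0.05 s, during which the arm holds its last target. There are 200 camera calls.

### The job

The uncapped silver lipstick tube on the porcelain dish has been sanitised, so use only the sprung tongs from their stand on it, never the robot's own fingers: squeeze them on the tube's neck and carry it to the empty well of the acrylic organizer. Press the tube down past the well's spring clips until it stops firmly on the floor, whose depth you can only feel: a steady push of about 14 N, never over 20 N, or the acrylic cracks; then let it go and put the tongs back upright in their stand, leaving the other things on the vanity where they are.

Things in the scene. Friction and masses are not known exactly. Their poses are not given: they have to be found in the camera images.
- tongs: Loose steel sprung tongs, 97 mm tall, 60 g, upright, tips down, in their stand. Origin: midway between the tips, at their lower ends; z up to the bow on top; y: the line along which the jaws open and close (symmetric). Each jaw hinges at the bow, 88 mm above the origin. Squeezing the grip plates closes both jaws equally; they spring open when let go. Bare for 39 mm below the grip plates
- tongs_grip (a point): Midway between the jaws' flat outer grip plates, 52 mm above the tongs' origin. Plates 18 mm wide (x), 26 mm tall, 40 mm apart over their outer faces when free, the widest part there. Squeezing takes about 2 N to start, 4 N at 38 mm, 7 N at 35 mm over the plates. Tips close 2.3 mm per mm here and meet the tube's 14 mm neck at about 34.7 mm over the plates
- tongs_tip (a point): Midway between the tip pads, 7 mm above the tongs' origin. Each pad is 14 mm wide (x), 14 mm tall (from the origin level up) and 4 mm thick; free, they are 26 mm apart inside and 34 mm over their outsides
- stand: Fixed white porcelain stand of the tongs: open-topped box 34 mm (x) by 56 mm (y) by 28 mm high, walls 5 mm, inner pocket 24 by 46 mm and 23 mm deep, its floor 5 mm above the vanity. Origin: centre of its underside. The tongs stand on the pocket floor with their y along the stand's y
- tube: Loose uncapped silver lipstick tube, upright, 62 mm tall, about 40 g. Origin: centre of its underside, z up. Round body of 20 mm diameter for the lower 46 mm, its foot tapering to 17 mm diameter over the lowest 7 mm; then a flat shoulder and a slim neck of 14 mm diameter from 46 to 62 mm. It starts upright on the dish. Tong tips around the neck can bear down on the shoulder
- dish: Fixed white porcelain dish, 72 mm across, 6 mm high, flat top, on which the tube stands. Origin: centre of its underside
- organizer: Fixed clear acrylic organizer: slid-out tray 60 mm (x) by 190 mm (y), 52 mm high, five places in a row along y; the middle one is the empty well, the others (at y -74, -38, 38, 74 mm) hold fixed capped silver tubes, 20 mm diameter, their tops 72 mm above the vanity. A clear housing 62 mm high stands on its +x side (x 12 to 114 mm). Origin: underside, below the well's axis
- well (a point): Mouth centre of the empty well, on the tray's top, 52 mm above the vanity; z up. Round, 22 mm diameter. Its flat floor is a riser stuck 18 to 40 mm deep, which differs each time and is not reported. Two sprung clips in its sides touch the tube once it is some 8 mm in, 3 N each: it does not drop but is pushed down against a hidden rub of 1 to 5 N and stays where it is left
- jar: Bystander: round white porcelain eye cream jar, 55 mm diameter, 42 mm tall; origin: centre of its underside
- dropper: Bystander: smoky glass dropper bottle, 38 mm diameter, 92 mm tall; origin: centre of its underside
- guasha: Bystander: flat jade gua sha stone, about 45 by 118 mm (long along its y), 7 mm thick; origin: centre of its underside
- pusher: Bystander: rose-gold cuticle pusher lying flat, 128 mm long (x), 10 mm wide, 6 mm thick; origin: its middle, underside
There are look-alikes about, which are no part of the job. Leave any yellow look-alike of the tongs alone.

How it is judged:
By the outcome, as a careful person would: the job done as asked, in the order asked, and still so for the second after the job is handed in, with the robot touching nothing.
It also fails if it takes over 67 s, if anything falls off the work surface, if the arm or the gripper's body presses on something with over 40 N, if the wrist force passes 120 N, or if a joint passes its speed limit or range.

## Working session

There is one attempt and no reset: what is moved stays moved. The work goes in short steps, Python scripts to look and compute and a tool call to move; the robot and the scene stay as the last step left them, time stands still between calls to the robot, and variables do not carry over. Pictures are saved under pics/ and viewed, about 8 in all and at most 12, crops included, and the job is handed in when it is done.

Besides the shell and the picture viewer there is one more tool, called after "Request:" as name(argument=value, ...) on one line, values as JSON. play_rows: Moves the arm, as the interface text tells. Its arguments: {"type":"object","properties":{"commands":{"type":"array"}},"required":["commands"]}

```bash
ls; mkdir -p pics; cat > h.py <<'E'
import numpy as np, cv2
from station import r, viewer, job, spotter
def ray(c,uv):
    K=np.array([[c['fx'],0,c['cx']],[0,c['fy'],c['cy']],[0,0,1.]])
    p=cv2.undistortPoints(np.array([[uv]],float),K,np.array(c['dist'],float))[0,0]
    R=np.array(c['R']);t=np.array(c['t'])
    return -R.T@t, R.T@np.array([p[0],p[1],1.])
def atz(c,uv,z):
    o,d=ray(c,uv); return o+d*(z-o[2])/d[2]
def proj(c,X):
    K=np.array([[c['fx'],0,c['cx']],[0,c['fy'],c['cy']],[0,0,1.]])
    return cv2.projectPoints(np.atleast_2d(np.array(X,float)),cv2.Rodrigues(np.array(c['R'],float))[0],np.array(c['t'],float),K,np.array(c['dist'],float))[0][:,0]
def save(n,im): cv2.imwrite('pics/'+n+'.png',np.ascontiguousarray(im[...,::-1]))
E
python3 - <<'E'
from h import *
s=r.sense(); print(s['tcp_pos'],s['ee_rot'],s['wrist_force'],s['gripper_width'],s['time_s'])
for n in('scene','top'):
    c=viewer.capture(n); save(n+'0',c['image']); o,_=ray(c,(320,200)); print(n,o,c['fx'])
    for k in('tongs','stand','tube','dish','organizer','jar','dropper','guasha','pusher'):
        print(k,[(np.round(d['uv']),round(d['score'],2),np.round(atz(c,d['uv'],0.0)[:2],3)) for d in spotter.find_in(k,c)[:6]])
E
```

```text
pics
[0.22157795 0.58379497 0.24046544] [[-6.95646754e-04 -3.55036269e-01 -9.34852268e-01]
 [-2.06361043e-03 -9.34849994e-01  3.55036941e-01]
 [-9.99997629e-01  2.17615118e-03 -8.23311825e-05]] [-0.60673419 -0.02294442  0.47513711] 1.0028086259155293 0.0
scene [1.00428557 0.30523178 0.53327487] 401.66075297658216
tongs [(array([394., 286.]), 0.91, array([0.599, 0.212])), (array([451., 224.]), 0.81, array([0.413, 0.253])), (array([426., 242.]), 0.68, array([0.481, 0.226]))]
stand [(array([414., 268.]), 0.59, array([0.549, 0.228]))]
tube [(array([330., 209.]), 0.61, array([0.485, 0.034]))]
dish [(array([337., 227.]), 0.79, array([0.523, 0.068]))]
organizer [(array([180., 182.]), 0.91, array([ 0.564, -0.292]))]
jar [(array([267., 274.]), 0.73, array([0.679, 0.016]))]
dropper [(array([336., 306.]), 0.65, array([0.678, 0.146]))]
guasha [(array([394., 192.]), 0.95, array([0.376, 0.126]))]
pusher [(array([305., 171.]), 0.72, array([ 0.401, -0.073]))]
top [0.45734957 0.02131983 0.94982308] 472.80071533225697
tongs [(array([190., 238.]), 0.73, array([0.464, 0.269])), (array([206., 144.]), 0.59, array([0.655, 0.238])), (array([204., 188.]), 0.47, array([0.564, 0.241]))]
stand [(array([213., 202.]), 0.82, array([0.537, 0.222]))]
tube [(array([296., 203.]), 0.47, array([0.533, 0.056])), (array([202., 189.]), 0.21, array([0.562, 0.245]))]
dish [(array([291., 209.]), 0.94, array([0.52 , 0.065]))]
organizer [(array([456., 175.]), 0.65, array([ 0.584, -0.27 ]))]
jar [(array([310., 124.]), 0.66, array([0.694, 0.025]))]
dropper [(array([246., 120.]), 0.56, array([0.704, 0.157]))]
guasha [(array([258., 281.]), 0.82, array([0.378, 0.132]))]
pusher [(array([362., 267.]), 0.71, array([ 0.402, -0.074])), (array([211., 192.]), 0.42, array([0.558, 0.227]))]
```

View pics/scene0.png

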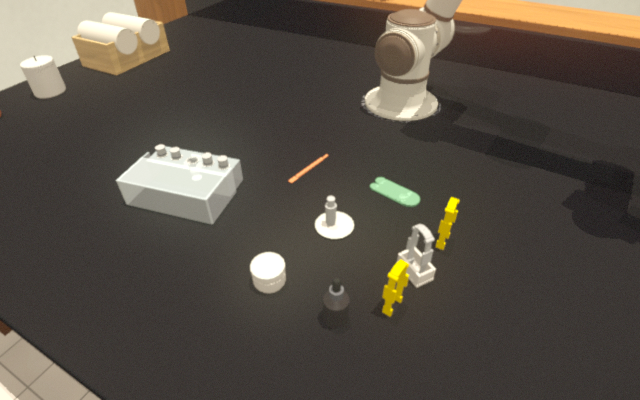

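View pics/top0.png

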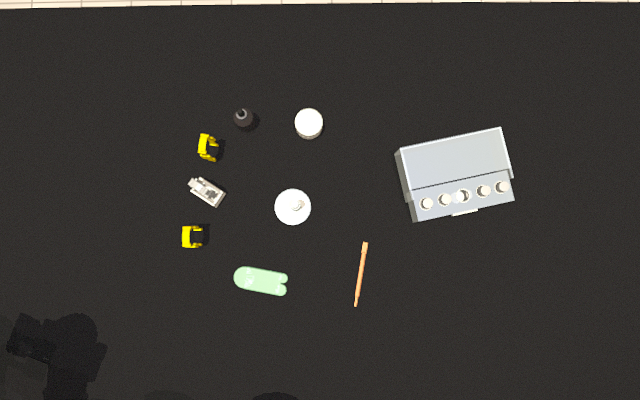

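Top view: the silver tongs in the white stand are at (206,190), and the yellow look-alikes are at (207,147) and (192,237). The tube on the dish is at (296,206) and the empty well at about (461,196). I'll confirm with enlarged crops that have the network silhouettes drawn on.

```bash
cat > m.py <<'E'
from h import *
import sys
tag=sys.argv[1]
C={}
for n in('scene','top'):
    c=viewer.capture(n); C[n]=c
    out={}
    for k in('tongs','stand','tube','dish','organizer'):
        out[k]=[(d['score'],d['uv'],d['region']) for d in spotter.silhouettes(k,c)[:4]]
        print(n,k,[(round(a,2),np.round(b),int(m.sum())) for a,b,m in out[k]])
    import pickle; pickle.dump((c,out),open(f'{tag}_{n}.pkl','wb'))
def crop(c,out,u,v,w=40,h=30,S=5):
    return cv2.resize(c['image'][v-h:v+h,u-w:u+w],None,fx=S,fy=S,interpolation=cv2.INTER_CUBIC)
E
cat > v.py <<'E'
from m import *
a=crop(C['scene'],0,416,255);b=crop(C['top'],0,206,190);d=crop(C['scene'],0,333,215);e=crop(C['top'],0,461,195)
save('crop1',np.vstack([np.hstack([a,b]),np.hstack([d,e])]))
E
python3 v.py p1
```

```text
scene tongs [(0.7, array([392., 287.]), 806), (0.69, array([450., 221.]), 569), (0.65, array([425., 244.]), 600)]
scene stand [(0.8, array([416., 270.]), 611)]
scene tube [(0.75, array([329., 211.]), 239)]
scene dish [(0.68, array([335., 228.]), 639)]
scene organizer [(0.98, array([183., 183.]), 6866)]
top tongs [(0.82, array([210., 143.]), 283), (0.81, array([202., 188.]), 177), (0.62, array([186., 236.]), 223)]
top stand [(0.54, array([212., 191.]), 285)]
top tube [(0.47, array([298., 205.]), 107)]
top dish []
top organizer [(0.63, array([456., 177.]), 8380)]
```

View pics/crop1.png

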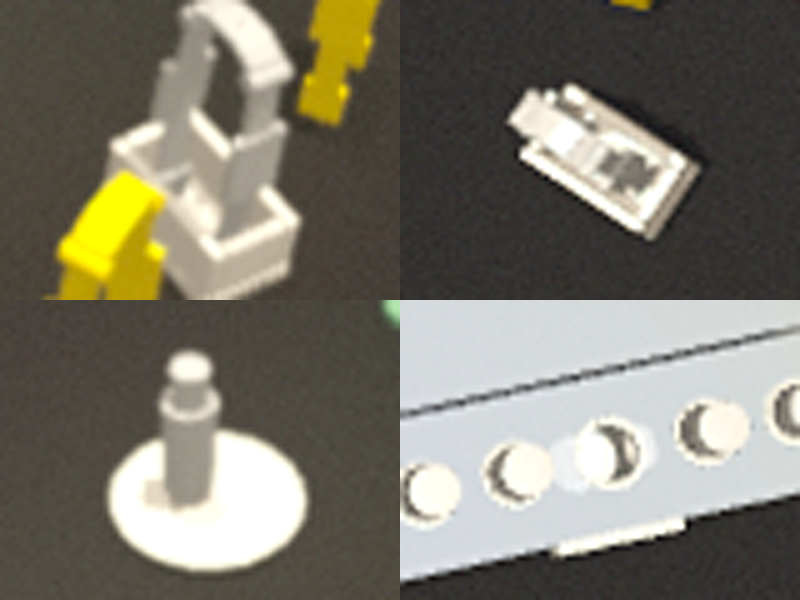

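The crops confirm the target: silver tongs in the white stand, neither of the yellow ones. The tube stands on the dish, and the well lies between the second and third capped tubes. Next I'll fit poses from points and check them with overlays.

```bash
cat > f.py <<'E'
from h import *
import pickle
from scipy.optimize import least_squares
cs,os_=pickle.load(open('p1_scene.pkl','rb'));ct,ot=pickle.load(open('p1_top.pkl','rb'))
def px(o,p): return np.array(o)+(np.array(p)+.5)/5-.5
S0=(376,225);T0=(166,160)
a,b,h=.017,.028,.028
obs=[] # cam, pixel ; corners in order along cycle
scene_rim=[px(S0,p) for p in((112,143),(215,262),(298,218))]
top_rim=[px(T0,p) for p in((175,85),(285,160),(240,232),(120,152))]
cor=np.array([(a,b),(a,-b),(-a,-b),(-a,b)])
def W(q,L):
    c,s=np.cos(q[2]),np.sin(q[2]);R=np.array([[c,-s],[s,c]])
    L=np.atleast_2d(np.array(L,float));return np.c_[L[:,:2]@R.T+q[:2],L[:,2]]
def res(q,sep=False):
    X=W(q,np.c_[cor,[h]*4])
    e1=proj(ct,X)-top_rim
    p=proj(cs,X); # nearest match
    e2=np.array([p[np.argmin(((p-o)**2).sum(1))]-o for o in scene_rim])
    return (e1,e2) if sep else np.r_[e1.ravel(),e2.ravel()]
q=least_squares(res,[.55,.235,-.6+np.pi*0]).x
print('stand',q,np.degrees(q[2]));print(np.round(res(q,1)[0],1),np.round(res(q,1)[1],1))
print('tube scene',atz(cs,px((293,185),(190,66)),.068))
for k in ('tube','dish'): 
    for n,c,o in(('s',cs,os_),('t',ct,ot)):
        for _,uv,m in o[k][:1]:
            ys,xs=np.nonzero(m); print(k,n,np.round(atz(c,(xs.mean(),ys.mean()),.006 if k=='dish' else .04),4))
# organizer in top
T1=(421,165)
P=[atz(ct,px(T1,p),.072)[:2] for p in((30,190),(119,170),(313,130))]
print('caps',np.round(P,4),'well',atz(ct,px(T1,(210,153)),.052))
np.save('stand.npy',q)
A=cv2.resize(ct['image'][190:220,280:320],None,fx=10,fy=10,interpolation=cv2.INTER_CUBIC)
B=cv2.resize(cs['image'][140:170,150:190],None,fx=10,fy=10,interpolation=cv2.INTER_CUBIC)
D=cv2.resize(cs['image'][140:170,195:235],None,fx=10,fy=10,interpolation=cv2.INTER_CUBIC)
E=cv2.resize(ct['image'][170:200,185:225],None,fx=10,fy=10,interpolation=cv2.INTER_CUBIC)
save('crop2',np.vstack([np.hstack([A,E]),np.hstack([B,D])]))
E
python3 f.py
```

```text
stand [ 0.55605521  0.22957877 -0.59573094] -34.132868719447025
[[-1.1 -0.6]
 [ 0.5 -0. ]
 [-0.3  0. ]
 [ 0.1  0.4]] [[-0.5 -0.6]
 [-0.3 -0.5]
 [ 0.3  0.5]]
tube scene [0.52471335 0.05556063 0.068     ]
tube s [0.5293 0.0591 0.04  ]
tube t [0.5255 0.0558 0.04  ]
dish s [0.5283 0.0679 0.006 ]
caps [[ 0.5232 -0.1911]
 [ 0.5302 -0.2248]
 [ 0.5441 -0.2986]] well [ 0.53783714 -0.26568757  0.052     ]
```

View pics/crop2.png

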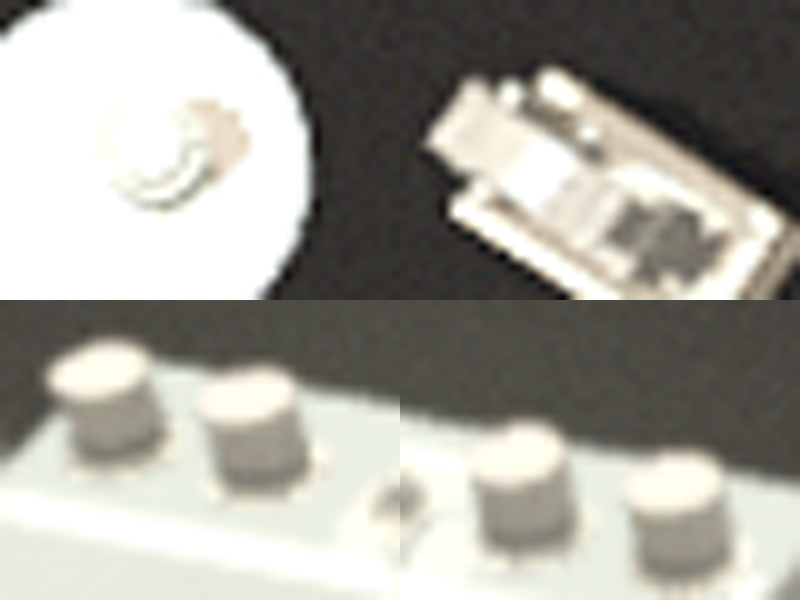

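```bash
cat > g.py <<'E'
import io,contextlib
with contextlib.redirect_stdout(io.StringIO()): from f import *
p10=lambda o,p: np.array(o)+(np.array(p)+.5)/10-.5
print('tube top',atz(ct,p10((280,190),(155,145)),.068))
caps_s=[(150,140,100,70),(150,140,250,97),(195,140,118,155),(195,140,275,185)]
Ps=np.array([atz(cs,p10(a[:2],a[2:]),.072)[:2] for a in caps_s]);print('caps scene',np.round(Ps,4))
Pt=np.array([atz(ct,px(T1,p),.072)[:2] for p in((313,130),(119,170),(30,190))])
L=[(0,-.074),(0,-.038),(0,.038),(0,.074)]
def ro(q,sc,tp):
    X=W(q,[(*l,0) for l in L])[:,:2]
    return np.r_[(X-Ps).ravel()*sc,(X[1:]-Pt).ravel()*tp]
for w in((1,0),(0,1),(1,1)):
    s=least_squares(lambda q:ro(q,*w),[.54,-.265,.2]); q=s.x
    print(w,q,np.degrees(q[2]),np.round(1e3*np.sqrt((s.fun**2).mean()),1))
print('bow top',atz(ct,p10((185,170),(129,162)),.101)[:2],'scene',atz(cs,px(S0,(240,42)),.101)[:2])
st=np.load('stand.npy')
print('bow in stand frame',[W([0,0,-st[2]],[(*(X[:2]-st[:2]),0)])[0,:2] for X in(atz(ct,p10((185,170),(129,162)),.101),atz(cs,px(S0,(240,42)),.101))])
E
python3 g.py
```

```text
tube top [0.52462848 0.05466501 0.068     ]
caps scene [[ 0.5525 -0.3375]
 [ 0.5451 -0.3013]
 [ 0.5302 -0.2272]
 [ 0.5235 -0.1916]]
(1, 0) [ 0.53781183 -0.26437463  0.19694482] 11.284106890916677 0.2
(0, 1) [ 0.53718925 -0.26235692  0.19120631] 10.955314420240335 0.5
(1, 1) [ 0.53758825 -0.26350143  0.19537486] 11.194154688531487 0.9
bow top [0.55797701 0.22923217] scene [0.56439125 0.23288422]
bow in stand frame [array([0.00178523, 0.00079145]), array([0.00504533, 0.00741351])]
```

```bash
cat > ov.py <<'E'
from g import *
def draw(c,o,S,w,h,items):
    im=cv2.resize(c['image'][o[1]:o[1]+h,o[0]:o[0]+w],None,fx=S,fy=S,interpolation=cv2.INTER_CUBIC).copy()
    for X,col in items:
        p=((proj(c,X)-o+.5)*S).round().astype(int); cv2.polylines(im,[p.reshape(-1,1,2)],True,col,1)
    return im
def box(q,x0,x1,y0,y1,z): return W(q,[(x0,y0,z),(x1,y0,z),(x1,y1,z),(x0,y1,z)])
def circ(x,y,z,r_): t=np.linspace(0,2*np.pi,40); return np.c_[x+r_*np.cos(t),y+r_*np.sin(t),0*t+z]
q=np.load('stand.npy'); qt=np.r_[W(q,[(.002,.001,0)])[0,:2],q[2]]; print(qt)
items=[(box(q,-.017,.017,-.028,.028,.028),(255,0,0))]
for s in(1,-1):
    for z in(.044,.070): items.append((box(qt,-.009,.009,s*.017,s*.020,z),(0,0,255) if s>0 else (0,160,0)))
A=draw(cs,(386,220),8,50,36,items);B=draw(ct,(186,168),8,50,36,items)
it=[(circ(.5247,.0552,.068,.007),(255,0,0)),(circ(.5247,.0552,.052,.010),(0,0,255)),(circ(.5376,-.2636,.052,.011),(255,0,0))]
D=draw(cs,(308,190),8,50,36,it);E=draw(ct,(436,178),8,50,36,it)
save('ov',np.vstack([np.hstack([A,B]),np.hstack([D,E])]))
E
python3 ov.py | tail -1
```

```text
[ 0.5582718   0.22928429 -0.59573094]
```

View pics/ov.png

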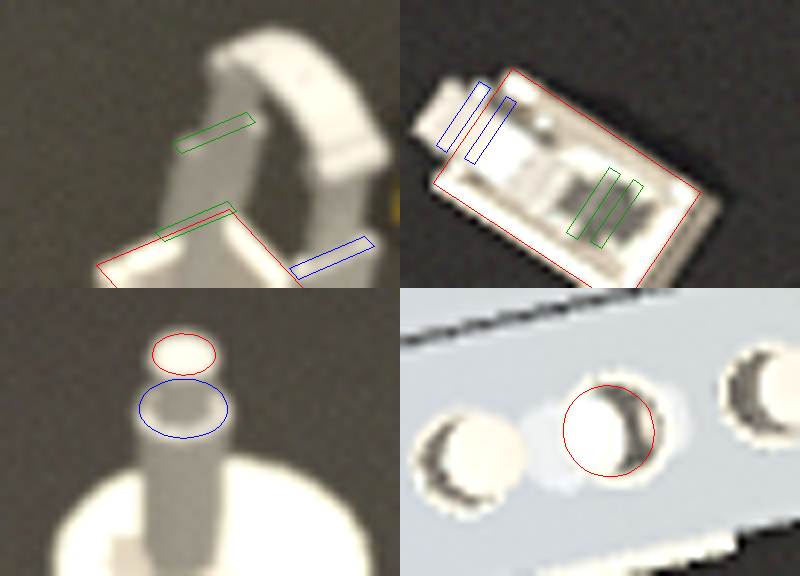

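The overlays agree: plate tops, tube neck and shoulder, and well mouth all lie within about 1 px. So the tongs are at (.558,.229) with yaw -34°, the tube at (.525,.055) and the well at (.538,-.264). Time to move.

```bash
cat > mv.py <<'E'
from station import r
import numpy as np,sys
from scipy.spatial.transform import Rotation as Ro
# mv.py x y z yaw : yaw of tongs frame; -tool y = tongs y
x,y,z,yaw=map(float,sys.argv[1:5]);s=r.sense();R=np.array(s['ee_rot']);a=np.radians(yaw)
ty=-np.array([-np.sin(a),np.cos(a),0]);tx=np.array([0,0,-1.]);T=np.c_[tx,ty,np.cross(tx,ty)]
d=R.T@(np.array([x,y,z])-s['tcp_pos']); w=Ro.from_matrix(R.T@T).as_rotvec()
print('t',np.round(d/.75,4),'a',np.round(w/np.pi,4),'| rows',np.linalg.norm(d)/.0417,np.degrees(np.linalg.norm(w))/7.16,'| pos',np.round(s['tcp_pos'],4),'F',np.round(s['wrist_force'],2),'w',round(87*s['gripper_width'],2),'t',s['time_s'])
E
python3 mv.py .5583 .2293 .24 -34.1
```

```text
t [ 0.0021  0.2833 -0.5875] a [0.074 0.    0.   ] | rows 11.73060536421809 1.859183450464869 | pos [0.2218 0.5843 0.2416] F [ 0.27 -0.45  0.18] w 86.89 t 1.6
```

Request:
play_rows(commands=[{"fingers": -0.38, "tx": 0.0, "ty": 0.0472, "tz": -0.098, "ax": 0, "ay": 0, "az": 0}, {"fingers": -0.38, "tx": 0.0, "ty": 0.0944, "tz": -0.196, "ax": 0, "ay": 0, "az": 0}, {"fingers": -0.38, "tx": 0.0, "ty": 0.1416, "tz": -0.2938, "ax": 0, "ay": 0, "az": 0}, {"fingers": -0.38, "tx": 0.0, "ty": 0.1416, "tz": -0.2938, "ax": 0, "ay": 0, "az": 0}, {"fingers": -0.38, "tx": 0.0, "ty": 0.1416, "tz": -0.2938, "ax": 0, "ay": 0, "az": 0}])

```text
time_s: 2.02
tcp_pos: [0.366, 0.4317, 0.2418]
ee_rot: [[0.0, -0.354, -0.935], [0.0, -0.935, 0.354], [-1.0, -0.0, -0.0]]
wrist_force: [1.2, 0.7, -0.2]
gripper_width: 0.73
```

Request:
play_rows(commands=[{"fingers": -0.38, "tx": 0.002, "ty": 0.1416, "tz": -0.2937, "ax": 0.074, "ay": 0, "az": 0}, {"fingers": -0.38, "tx": 0.002, "ty": 0.1416, "tz": -0.2937, "ax": 0.074, "ay": 0, "az": 0}, {"fingers": -0.38, "tx": 0.002, "ty": 0.1416, "tz": -0.2937, "ax": 0.074, "ay": 0, "az": 0}, {"fingers": -0.38, "tx": 0.002, "ty": 0.1416, "tz": -0.2937, "ax": 0.074, "ay": 0, "az": 0}, {"fingers": -0.38, "tx": 0.002, "ty": 0.1416, "tz": -0.2937, "ax": 0.074, "ay": 0, "az": 0}])

```text
time_s: 2.43
tcp_pos: [0.5096, 0.2803, 0.2406]
ee_rot: [[0.0, -0.561, -0.828], [0.0, -0.828, 0.561], [-1.0, -0.001, -0.0]]
wrist_force: [0.4, 1.2, 0.1]
gripper_width: 0.691
```

```bash
python3 mv.py .5583 .2293 .14 -34.1
```

```text
t [ 0.1341  0.0199 -0.0919] a [ 0.     -0.0001  0.0002] | rows 2.946075751084455 0.004801055439728054 | pos [0.5096 0.2803 0.2406] F [0.38 1.19 0.1 ] w 60.14 t 2.4333
```

Request:
play_rows(commands=[{"fingers": -0.38, "tx": 0.0, "ty": 0.0199, "tz": -0.0919, "ax": 0, "ay": 0, "az": 0}, {"fingers": -0.38, "tx": 0.0, "ty": 0.0199, "tz": -0.0919, "ax": 0, "ay": 0, "az": 0}, {"fingers": -0.38, "tx": 0.13, "ty": 0.0199, "tz": -0.0919, "ax": 0, "ay": 0, "az": 0}, {"fingers": -0.38, "tx": 0.13, "ty": 0.0199, "tz": -0.0919, "ax": 0, "ay": 0, "az": 0}, {"fingers": -0.38, "tx": 0.13, "ty": 0.0199, "tz": -0.0919, "ax": 0, "ay": 0, "az": 0}])

```text
time_s: 2.85
tcp_pos: [0.5545, 0.2283, 0.1369]
ee_rot: [[-0.009, -0.564, -0.826], [-0.004, -0.826, 0.564], [-1.0, 0.008, 0.005]]
wrist_force: [-0.5, -0.2, -1.6]
gripper_width: 0.692
```

```bash
python3 mv.py .5583 .2293 .057 -34.1; python3 - <<'E'
from h import *
c=viewer.capture('scene'); save('a1',cv2.resize(c['image'][190:310,350:510],None,fx=5,fy=5,interpolation=cv2.INTER_CUBIC))
E
```

```text
t [ 0.1065 -0.0049 -0.004 ] a [-0.0012  0.0016 -0.0026] | rows 1.918150936722706 0.08332120555272646 | pos [0.5545 0.2283 0.1369] F [-0.51 -0.15 -1.56] w 60.18 t 2.85
```

View pics/a1.png

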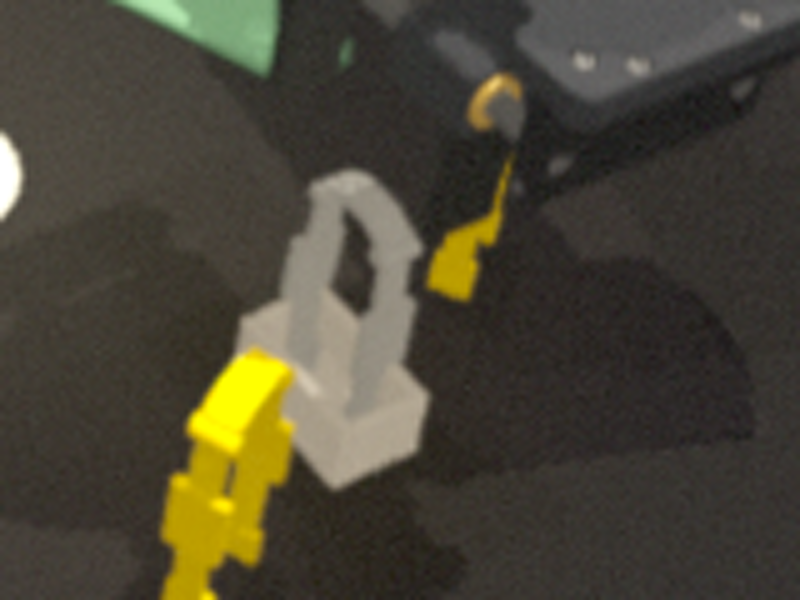

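```bash
python3 - <<'E'
from h import *
s=r.sense();R=np.array(s['ee_rot']);p=np.array(s['tcp_pos']);print(p)
out=[]
for n,o in(('scene',(370,120)),('top',(130,120))):
    c=viewer.capture(n); im=cv2.convertScaleAbs(c['image'][o[1]:o[1]+150,o[0]:o[0]+100],alpha=2,beta=20);im=cv2.resize(im,None,fx=4,fy=4,interpolation=cv2.INTER_CUBIC)
    X=[p,p+R[:,0]*.019,p+R[:,0]*.019+R[:,1]*.03,p+R[:,0]*.019-R[:,1]*.03,p-R[:,0]*.051]
    for k,u in enumerate(proj(c,X)): cv2.circle(im,tuple(((u-o)*4).astype(int).tolist()),4,[(255,0,0),(0,255,0),(0,255,255),(255,0,255),(0,0,255)][k],-1)
    out.append(im)
save('a2',np.hstack(out))
E
python3 mv.py .5583 .2293 .057 -34.1
```

```text
[0.55387559 0.22827165 0.13577578]
t [ 1.131e-01  1.000e-04 -2.300e-03] a [ 0.      0.0001 -0.0009] | rows 2.034791887966882 0.021598863227574493 | pos [0.5571 0.2305 0.1418] F [0.46 0.37 0.96] w 60.02 t 3.0
```

View pics/a2.png

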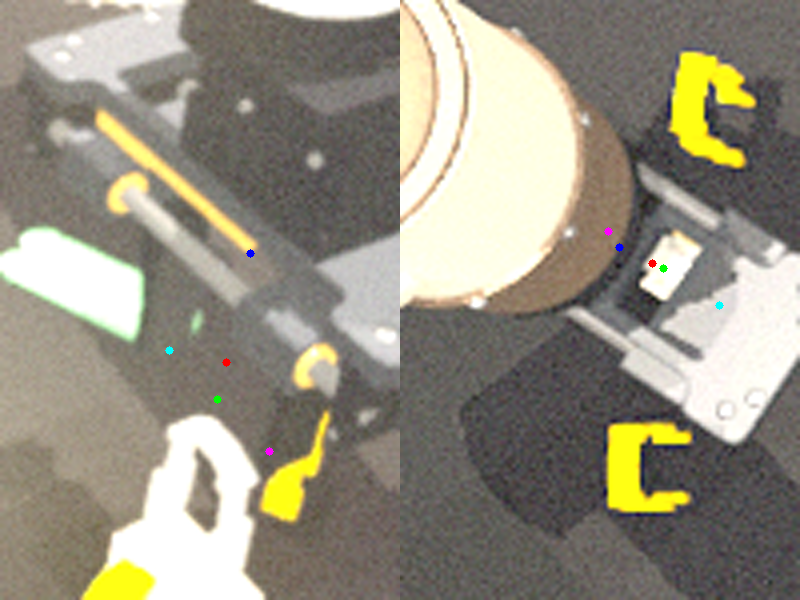

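Request:
play_rows(commands=[{"fingers": -0.38, "tx": 0.03, "ty": 0.0, "tz": -0.001, "ax": 0, "ay": 0, "az": 0}, {"fingers": -0.38, "tx": 0.06, "ty": 0.0, "tz": -0.001, "ax": 0, "ay": 0, "az": 0}, {"fingers": -0.38, "tx": 0.09, "ty": 0.0, "tz": -0.001, "ax": 0, "ay": 0, "az": 0}, {"fingers": -0.38, "tx": 0.114, "ty": 0.0, "tz": -0.001, "ax": 0, "ay": 0, "az": 0}, {"fingers": -0.38, "tx": 0.114, "ty": 0.0, "tz": -0.001, "ax": 0, "ay": 0, "az": 0}])

```text
time_s: 3.42
tcp_pos: [0.557, 0.2304, 0.056]
ee_rot: [[-0.002, -0.561, -0.828], [-0.002, -0.828, 0.561], [-1.0, 0.003, 0.001]]
wrist_force: [-0.3, -0.7, -0.6]
gripper_width: 0.688
```

Request:
play_rows(commands=[{"fingers": -0.38, "tx": 0.0, "ty": 0.0, "tz": 0, "ax": 0, "ay": 0, "az": 0}, {"fingers": 0.06, "tx": 0.0, "ty": 0.0, "tz": 0, "ax": 0, "ay": 0, "az": 0}, {"fingers": 0.06, "tx": 0, "ty": 0.0, "tz": 0, "ax": 0, "ay": 0, "az": 0}, {"fingers": 0.06, "tx": 0, "ty": 0.0, "tz": 0, "ax": 0, "ay": 0, "az": 0}, {"fingers": 0.06, "tx": 0, "ty": 0.0, "tz": 0, "ax": 0, "ay": 0, "az": 0}])

```text
time_s: 3.83
tcp_pos: [0.5584, 0.2309, 0.0586]
ee_rot: [[0.002, -0.561, -0.828], [0.001, -0.828, 0.561], [-1.0, -0.002, -0.001]]
wrist_force: [-0.3, -0.0, 1.0]
gripper_width: 0.502
```

```bash
python3 mv.py .5583 .2293 .057 -34.1
```

```text
t [ 0.0021  0.0019 -0.0012] a [ 0.     -0.0003  0.0007] | rows 0.05505273659311741 0.01887686025436197 | pos [0.5584 0.2309 0.0586] F [-0.29 -0.02  1.03] w 43.69 t 3.8333
```

Request:
play_rows(commands=[{"fingers": 0.138, "tx": 0.0, "ty": 0.0, "tz": 0, "ax": 0, "ay": 0, "az": 0}, {"fingers": 0.138, "tx": 0.0, "ty": 0.0, "tz": 0, "ax": 0, "ay": 0, "az": 0}, {"fingers": 0.138, "tx": 0, "ty": 0.0, "tz": 0, "ax": 0, "ay": 0, "az": 0}, {"fingers": 0.138, "tx": 0, "ty": 0.0, "tz": 0, "ax": 0, "ay": 0, "az": 0}, {"fingers": 0.138, "tx": 0, "ty": 0.0, "tz": 0, "ax": 0, "ay": 0, "az": 0}])

```text
time_s: 4.25
tcp_pos: [0.5583, 0.2309, 0.0578]
ee_rot: [[0.001, -0.56, -0.828], [0.001, -0.828, 0.56], [-1.0, -0.001, -0.001]]
wrist_force: [0.4, 1.0, 4.3]
gripper_width: 0.433
```

Request:
play_rows(commands=[{"fingers": 0.138, "tx": 0.0, "ty": 0.0, "tz": 0, "ax": 0, "ay": 0, "az": 0}, {"fingers": 0.138, "tx": -0.01, "ty": 0.0, "tz": 0, "ax": 0, "ay": 0, "az": 0}, {"fingers": 0.138, "tx": -0.02, "ty": 0.0, "tz": 0, "ax": 0, "ay": 0, "az": 0}, {"fingers": 0.138, "tx": -0.02, "ty": 0.0, "tz": 0, "ax": 0, "ay": 0, "az": 0}, {"fingers": 0.138, "tx": -0.02, "ty": 0.0, "tz": 0, "ax": 0, "ay": 0, "az": 0}])

```text
time_s: 4.67
tcp_pos: [0.5578, 0.2306, 0.0727]
ee_rot: [[0.0, -0.561, -0.828], [0.0, -0.828, 0.561], [-1.0, -0.001, -0.0]]
wrist_force: [-0.5, -0.3, -0.7]
gripper_width: 0.435
```

```bash
python3 mv.py .5583 .2293 .2 -34.1
```

```text
t [-0.1698  0.0009 -0.0015] a [-0.0001 -0.      0.0002] | rows 3.0534754020126478 0.005269467061512504 | pos [0.5578 0.2306 0.0727] F [-0.51 -0.32 -0.66] w 37.88 t 4.6667
```

Request:
play_rows(commands=[{"fingers": 0.138, "tx": -0.03, "ty": 0.0, "tz": 0, "ax": 0, "ay": 0, "az": 0}, {"fingers": 0.138, "tx": -0.07, "ty": 0.0, "tz": 0, "ax": 0, "ay": 0, "az": 0}, {"fingers": 0.138, "tx": -0.12, "ty": 0.0, "tz": 0, "ax": 0, "ay": 0, "az": 0}, {"fingers": 0.138, "tx": -0.17, "ty": 0.0, "tz": 0, "ax": 0, "ay": 0, "az": 0}, {"fingers": 0.138, "tx": -0.17, "ty": 0.0, "tz": 0, "ax": 0, "ay": 0, "az": 0}])

```text
time_s: 5.08
tcp_pos: [0.5616, 0.2323, 0.2084]
ee_rot: [[0.014, -0.559, -0.829], [0.007, -0.829, 0.559], [-1.0, -0.014, -0.008]]
wrist_force: [0.8, 0.7, 1.3]
gripper_width: 0.428
```

```bash
python3 mv.py .5247 .0552 .2 -34.1
```

```text
t [ 0.0089  0.2235 -0.0912] a [ 0.0005 -0.0025  0.0043] | rows 4.344103572926973 0.12587991424811232 | pos [0.5616 0.2323 0.2084] F [0.75 0.73 1.29] w 37.28 t 5.0833
```

Request:
play_rows(commands=[{"fingers": 0.138, "tx": 0, "ty": 0.04, "tz": -0.017, "ax": 0, "ay": 0, "az": 0}, {"fingers": 0.138, "tx": 0, "ty": 0.09, "tz": -0.039, "ax": 0, "ay": 0, "az": 0}, {"fingers": 0.138, "tx": 0, "ty": 0.14, "tz": -0.0605, "ax": 0, "ay": 0, "az": 0}, {"fingers": 0.138, "tx": 0, "ty": 0.185, "tz": -0.08, "ax": 0, "ay": 0, "az": 0}, {"fingers": 0.138, "tx": 0, "ty": 0.2185, "tz": -0.0944, "ax": 0, "ay": 0, "az": 0}])

```text
time_s: 5.5
tcp_pos: [0.5229, 0.0526, 0.1992]
ee_rot: [[-0.002, -0.562, -0.827], [-0.0, -0.827, 0.562], [-1.0, 0.001, 0.001]]
wrist_force: [-0.2, -0.6, -0.7]
gripper_width: 0.432
```

Request:
play_rows(commands=[{"fingers": 0.138, "tx": 0.01, "ty": 0, "tz": 0, "ax": 0, "ay": 0, "az": 0}, {"fingers": 0.138, "tx": 0.03, "ty": 0, "tz": 0, "ax": 0, "ay": 0, "az": 0}, {"fingers": 0.138, "tx": 0.04, "ty": 0, "tz": 0, "ax": 0, "ay": 0, "az": 0}, {"fingers": 0.138, "tx": 0.04, "ty": 0, "tz": 0, "ax": 0, "ay": 0, "az": 0}, {"fingers": 0.138, "tx": 0.04, "ty": 0, "tz": 0, "ax": 0, "ay": 0, "az": 0}])

```text
time_s: 5.92
tcp_pos: [0.5244, 0.0554, 0.1692]
ee_rot: [[-0.001, -0.56, -0.828], [-0.001, -0.828, 0.56], [-1.0, 0.001, 0.001]]
wrist_force: [-0.0, 0.2, 0.5]
gripper_width: 0.431
```

```bash
cat > look.py <<'E'
from h import *
import sys
s=r.sense();R=np.array(s['ee_rot']);p=np.array(s['tcp_pos']);c=viewer.capture('scene')
s2=r.sense();p=(p+s2['tcp_pos'])/2;print(s['tcp_pos'],s2['tcp_pos'])
dz=.052
o0=p+R[:,0]*dz
u=proj(c,o0)[0];o=(u-[40,40]).astype(int);S=8
im=cv2.resize(cv2.convertScaleAbs(c['image'][o[1]:o[1]+70,o[0]:o[0]+90],alpha=1.6,beta=10),None,fx=S,fy=S,interpolation=cv2.INTER_CUBIC)
def L(x,y,z): return o0+R@np.array([-z,-y,x])  # tongs frame
def dr(P,col): cv2.polylines(im,[((proj(c,P)-o+.5)*S).round().astype(int).reshape(-1,1,2)],True,col,1)
g=.0105
for s_,col in((1,(80,80,255)),(-1,(0,200,0))):
    for y in(g,g+.004): dr([L(a,s_*y,b) for a,b in((-.007,0),(.007,0),(.007,.014),(-.007,.014))],col)
t=np.linspace(0,2*np.pi,40)
for z,q in((.068,.007),(.052,.010)): dr(np.c_[.5247+q*np.cos(t),.0552+q*np.sin(t),0*t+z],(255,0,0))
save(sys.argv[1],im)
E
python3 look.py a3; python3 mv.py .5247 .0552 .105 -34.1
```

```text
[0.52437631 0.05540112 0.16916453] [0.52482738 0.05562184 0.16979132]
t [ 0.0864  0.0005 -0.0002] a [ 0.0003 -0.0001 -0.0001] | rows 1.5537845749520767 0.0073072309594505915 | pos [0.5248 0.0556 0.1698] F [ 0.2   0.26 -0.57] w 37.78 t 5.9667
```

View pics/a3.png

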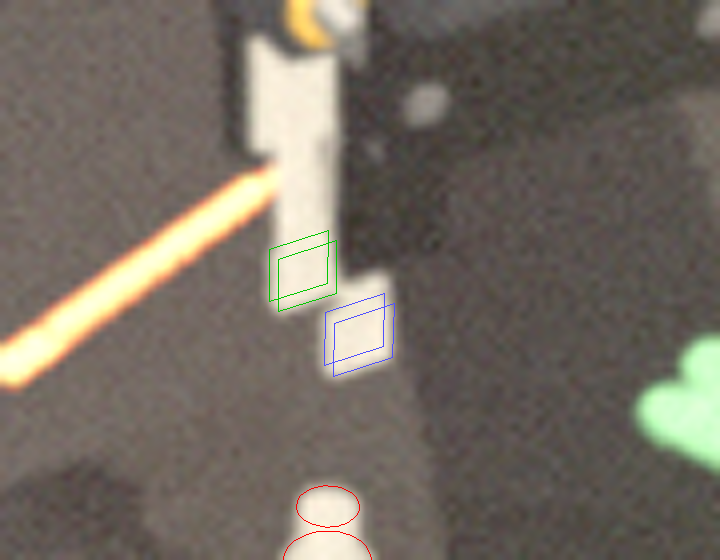

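The tips in hand match the model to within about 1 mm and are centred over the tube at crop (328,505). Descending.

Request:
play_rows(commands=[{"fingers": 0.138, "tx": 0.02, "ty": 0.0003, "tz": 0, "ax": 0, "ay": 0, "az": 0}, {"fingers": 0.138, "tx": 0.045, "ty": 0.0003, "tz": 0, "ax": 0, "ay": 0, "az": 0}, {"fingers": 0.138, "tx": 0.065, "ty": 0.0003, "tz": 0, "ax": 0, "ay": 0, "az": 0}, {"fingers": 0.138, "tx": 0.08, "ty": 0.0003, "tz": 0, "ax": 0, "ay": 0, "az": 0}, {"fingers": 0.138, "tx": 0.0845, "ty": 0.0003, "tz": 0, "ax": 0, "ay": 0, "az": 0}])

```text
time_s: 6.38
tcp_pos: [0.5238, 0.0553, 0.1051]
ee_rot: [[-0.002, -0.56, -0.828], [-0.001, -0.828, 0.56], [-1.0, 0.002, 0.001]]
wrist_force: [-0.4, -0.0, -1.3]
gripper_width: 0.431
```

Request:
play_rows(commands=[{"fingers": 0.138, "tx": 0, "ty": 0, "tz": 0, "ax": 0, "ay": 0, "az": 0}, {"fingers": 0.17, "tx": 0, "ty": 0, "tz": 0, "ax": 0, "ay": 0, "az": 0}, {"fingers": 0.2, "tx": 0, "ty": 0, "tz": 0, "ax": 0, "ay": 0, "az": 0}, {"fingers": 0.23, "tx": 0, "ty": 0, "tz": 0, "ax": 0, "ay": 0, "az": 0}, {"fingers": 0.26, "tx": 0, "ty": 0, "tz": 0, "ax": 0, "ay": 0, "az": 0}])

```text
time_s: 6.8
tcp_pos: [0.5251, 0.0552, 0.1073]
ee_rot: [[0.002, -0.561, -0.828], [0.001, -0.828, 0.561], [-1.0, -0.002, -0.001]]
wrist_force: [1.1, 0.8, 1.1]
gripper_width: 0.39
```

```bash
python3 mv.py .5247 .0552 .105 -34.1
```

```text
t [0.0031 0.0003 0.0004] a [ 0.     -0.0004  0.0006] | rows 0.05644288355482784 0.01834039352029833 | pos [0.5251 0.0552 0.1073] F [1.05 0.8  1.1 ] w 33.9 t 6.8
```

Request:
play_rows(commands=[{"fingers": 0.3, "tx": 0, "ty": 0, "tz": 0, "ax": 0, "ay": 0, "az": 0}, {"fingers": 0.35, "tx": 0, "ty": 0, "tz": 0, "ax": 0, "ay": 0, "az": 0}, {"fingers": 0.35, "tx": 0, "ty": 0, "tz": 0, "ax": 0, "ay": 0, "az": 0}, {"fingers": 0.35, "tx": 0, "ty": 0, "tz": 0, "ax": 0, "ay": 0, "az": 0}, {"fingers": 0.35, "tx": 0, "ty": 0, "tz": 0, "ax": 0, "ay": 0, "az": 0}])

```text
time_s: 7.22
tcp_pos: [0.5252, 0.0552, 0.1072]
ee_rot: [[0.002, -0.56, -0.828], [0.0, -0.828, 0.56], [-1.0, -0.001, -0.001]]
wrist_force: [-0.1, 0.9, 5.3]
gripper_width: 0.388
```

Request:
play_rows(commands=[{"fingers": 0.35, "tx": -0.005, "ty": 0, "tz": 0, "ax": 0, "ay": 0, "az": 0}, {"fingers": 0.35, "tx": -0.02, "ty": 0, "tz": 0, "ax": 0, "ay": 0, "az": 0}, {"fingers": 0.35, "tx": -0.04, "ty": 0, "tz": 0, "ax": 0, "ay": 0, "az": 0}, {"fingers": 0.35, "tx": -0.06, "ty": 0, "tz": 0, "ax": 0, "ay": 0, "az": 0}, {"fingers": 0.35, "tx": -0.07, "ty": 0, "tz": 0, "ax": 0, "ay": 0, "az": 0}])

```text
time_s: 7.63
tcp_pos: [0.5243, 0.0549, 0.1598]
ee_rot: [[0.0, -0.561, -0.828], [0.0, -0.828, 0.561], [-1.0, -0.0, 0.0]]
wrist_force: [1.1, 0.6, -0.6]
gripper_width: 0.39
```

Request:
play_rows(commands=[{"fingers": 0.35, "tx": -0.02, "ty": 0, "tz": 0, "ax": 0, "ay": 0, "az": 0}, {"fingers": 0.35, "tx": -0.05, "ty": 0, "tz": 0, "ax": 0, "ay": 0, "az": 0}, {"fingers": 0.35, "tx": -0.055, "ty": 0, "tz": 0, "ax": 0, "ay": 0, "az": 0}, {"fingers": 0.35, "tx": -0.055, "ty": 0, "tz": 0, "ax": 0, "ay": 0, "az": 0}, {"fingers": 0.35, "tx": -0.055, "ty": 0, "tz": 0, "ax": 0, "ay": 0, "az": 0}])

```text
time_s: 8.05
tcp_pos: [0.5235, 0.0548, 0.199]
ee_rot: [[-0.002, -0.561, -0.828], [0.0, -0.828, 0.561], [-1.0, 0.001, 0.002]]
wrist_force: [-0.3, 0.6, -1.1]
gripper_width: 0.392
```

```bash
sed -i 's/^save/for z in(-.046,-.039,0,.016):\n    q={-.046:.0085,-.039:.01,0:.01,.016:.007}[z]; dr(np.array([L(q*np.cos(a),q*np.sin(a),z-.0015) for a in t]),(255,0,0))\nsave/; s/im=cv2.resize(cv2.convertScaleAbs(c\[.image.\]\[o\[1\]:o\[1\]+70/im=cv2.resize(cv2.convertScaleAbs(c["image"][o[1]:o[1]+72/; s/g=.0105/g=.007/' look.py; python3 look.py a4; python3 mv.py .5376 -.2636 .21 11.2
```

```text
[0.52349479 0.05482311 0.19902875] [0.52329017 0.05470411 0.19859864]
t [-0.0151  0.3406 -0.2539] a [-0.2519  0.001  -0.0003] | rows 7.6457920733949045 6.332328106071557 | pos [0.5233 0.0547 0.1986] F [-0.86  0.49 -0.9 ] w 33.87 t 8.1
```

View pics/a4.png

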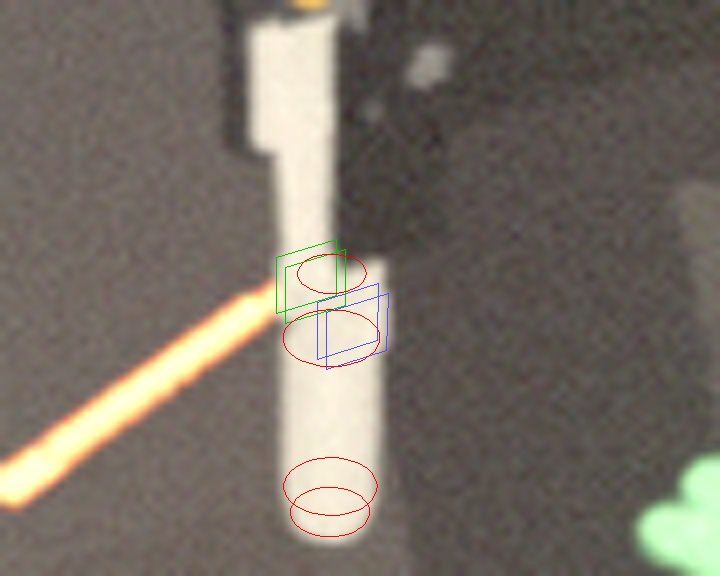

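The tube is gripped upright and in line with the overlay, at crop (331,270-540). Carrying it to the well.

Request:
play_rows(commands=[{"fingers": 0.35, "tx": -0.004, "ty": 0.024, "tz": -0.018, "ax": 0, "ay": 0, "az": 0}, {"fingers": 0.35, "tx": -0.008, "ty": 0.06, "tz": -0.0444, "ax": 0, "ay": 0, "az": 0}, {"fingers": 0.35, "tx": -0.012, "ty": 0.1, "tz": -0.074, "ax": 0, "ay": 0, "az": 0}, {"fingers": 0.35, "tx": -0.012, "ty": 0.14, "tz": -0.1035, "ax": 0, "ay": 0, "az": 0}, {"fingers": 0.35, "tx": -0.012, "ty": 0.18, "tz": -0.133, "ax": 0, "ay": 0, "az": 0}])

```text
time_s: 8.52
tcp_pos: [0.5304, -0.1141, 0.2077]
ee_rot: [[-0.003, -0.56, -0.828], [0.0, -0.828, 0.56], [-1.0, 0.001, 0.002]]
wrist_force: [0.7, 0.4, -2.6]
gripper_width: 0.393
```

Request:
play_rows(commands=[{"fingers": 0.35, "tx": 0, "ty": 0.04, "tz": -0.0296, "ax": 0, "ay": 0, "az": 0}, {"fingers": 0.35, "tx": 0, "ty": 0.08, "tz": -0.0591, "ax": 0, "ay": 0, "az": 0}, {"fingers": 0.35, "tx": 0, "ty": 0.115, "tz": -0.085, "ax": 0, "ay": 0, "az": 0}, {"fingers": 0.35, "tx": 0, "ty": 0.145, "tz": -0.107, "ax": 0, "ay": 0, "az": 0}, {"fingers": 0.35, "tx": 0, "ty": 0.162, "tz": -0.1198, "ax": 0, "ay": 0, "az": 0}])

```text
time_s: 8.93
tcp_pos: [0.5364, -0.2664, 0.2069]
ee_rot: [[-0.004, -0.563, -0.826], [0.001, -0.826, 0.563], [-1.0, 0.001, 0.003]]
wrist_force: [-0.4, 0.9, -1.0]
gripper_width: 0.39
```

Request:
play_rows(commands=[{"fingers": 0.35, "tx": 0.01, "ty": 0, "tz": 0, "ax": 0, "ay": 0, "az": 0}, {"fingers": 0.35, "tx": 0.03, "ty": 0, "tz": 0, "ax": 0, "ay": 0, "az": 0}, {"fingers": 0.35, "tx": 0.045, "ty": 0, "tz": 0, "ax": 0, "ay": 0, "az": 0}, {"fingers": 0.35, "tx": 0.05, "ty": 0, "tz": 0, "ax": 0, "ay": 0, "az": 0}, {"fingers": 0.35, "tx": 0.05, "ty": 0, "tz": 0, "ax": 0, "ay": 0, "az": 0}])

```text
time_s: 9.35
tcp_pos: [0.5364, -0.2627, 0.1693]
ee_rot: [[-0.005, -0.56, -0.828], [0.001, -0.828, 0.56], [-1.0, 0.002, 0.005]]
wrist_force: [0.2, 1.0, -1.0]
gripper_width: 0.387
```

```bash
python3 mv.py .5376 -.2636 .16 -34.1; python3 - <<'E'
from h import *
s=r.sense();R=np.array(s['ee_rot']);p=np.array(s['tcp_pos']);print(p,s['wrist_force'])
t=np.linspace(0,2*np.pi,40);out=[]
for n in('scene','top'):
    c=viewer.capture(n);u=proj(c,[.5376,-.2636,.06])[0];o=(u-[25,32]).astype(int);S=8
    im=cv2.resize(c['image'][o[1]:o[1]+50,o[0]:o[0]+50],None,fx=S,fy=S,interpolation=cv2.INTER_CUBIC)
    def dr(P,col): cv2.polylines(im,[((proj(c,P)-o+.5)*S).round().astype(int).reshape(-1,1,2)],True,col,1)
    dr(np.c_[.5376+.011*np.cos(t),-.2636+.011*np.sin(t),0*t+.052],(255,0,0))
    b=p+R[:,0]*.098
    for h,q in((0,.0085),(.007,.01),(.046,.01)): dr(np.array([b-R[:,0]*h+R[:,1]*q*np.cos(a)+R[:,2]*q*np.sin(a) for a in t]),(0,0,255))
    out.append(im)
save('a5',np.hstack(out))
E
```

```text
t [ 0.0124  0.0001 -0.002 ] a [ 0.0002  0.0015 -0.0005] | rows 0.22595933054909426 0.038932535781229224 | pos [ 0.5364 -0.2627  0.1693] F [ 0.25  0.97 -1.01] w 33.68 t 9.35
[ 0.53641715 -0.26273332  0.1693077 ] [ 0.24716415  0.97468139 -1.00759973]
```

View pics/a5.png

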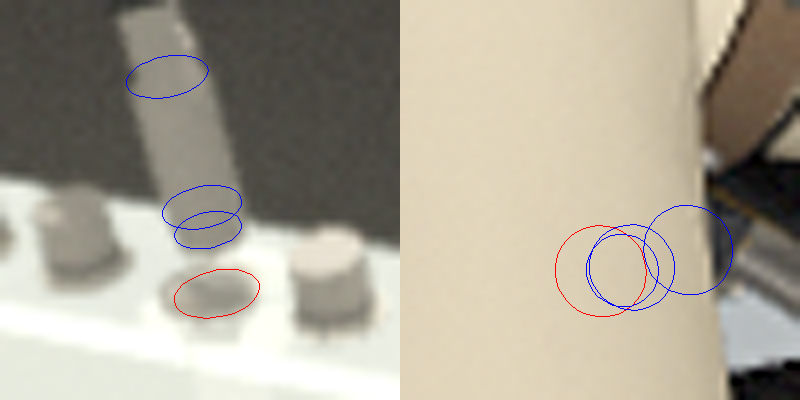

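Foot (208,230) lies above the mouth (217,292), with about 1.4 mm to correct. I'll enter the well in small steps and watch the force.

Request:
play_rows(commands=[{"fingers": 0.35, "tx": 0, "ty": 0, "tz": -0.002, "ax": 0, "ay": 0.0015, "az": 0}, {"fingers": 0.35, "tx": 0.008, "ty": 0, "tz": -0.002, "ax": 0, "ay": 0.0015, "az": 0}, {"fingers": 0.35, "tx": 0.014, "ty": 0, "tz": -0.002, "ax": 0, "ay": 0.0015, "az": 0}, {"fingers": 0.35, "tx": 0.02, "ty": 0, "tz": -0.002, "ax": 0, "ay": 0.0015, "az": 0}, {"fingers": 0.35, "tx": 0.024, "ty": 0, "tz": -0.002, "ax": 0, "ay": 0.0015, "az": 0}])

```text
time_s: 9.87
tcp_pos: [0.5384, -0.2644, 0.1529]
ee_rot: [[0.003, -0.561, -0.828], [-0.002, -0.828, 0.561], [-1.0, 0.0, -0.004]]
wrist_force: [-0.3, -0.2, -1.0]
gripper_width: 0.389
```

Request:
play_rows(commands=[{"fingers": 0.35, "tx": 0.003, "ty": 0, "tz": 0, "ax": 0, "ay": 0, "az": 0}, {"fingers": 0.35, "tx": 0.006, "ty": 0, "tz": 0, "ax": 0, "ay": 0, "az": 0}, {"fingers": 0.35, "tx": 0.006, "ty": 0, "tz": 0, "ax": 0, "ay": 0, "az": 0}])

```text
time_s: 10.12
tcp_pos: [0.5386, -0.2646, 0.1486]
ee_rot: [[0.003, -0.561, -0.828], [-0.002, -0.828, 0.561], [-1.0, 0.0, -0.004]]
wrist_force: [0.1, -0.3, -0.7]
gripper_width: 0.392
```

Request:
play_rows(commands=[{"fingers": 0.35, "tx": 0.001, "ty": 0, "tz": 0.0012, "ax": 0, "ay": 0, "az": 0}, {"fingers": 0.35, "tx": 0.003, "ty": 0, "tz": 0.0012, "ax": 0, "ay": 0, "az": 0}, {"fingers": 0.35, "tx": 0.005, "ty": 0, "tz": 0.0012, "ax": 0, "ay": 0, "az": 0}, {"fingers": 0.35, "tx": 0.005, "ty": 0, "tz": 0.0012, "ax": 0, "ay": 0, "az": 0}])

```text
time_s: 10.45
tcp_pos: [0.538, -0.264, 0.1451]
ee_rot: [[0.004, -0.561, -0.828], [-0.002, -0.828, 0.561], [-1.0, 0.0, -0.004]]
wrist_force: [0.8, -0.1, -0.3]
gripper_width: 0.392
```

Request:
play_rows(commands=[{"fingers": 0.35, "tx": 0.0015, "ty": 0, "tz": 0, "ax": 0, "ay": 0, "az": 0}, {"fingers": 0.35, "tx": 0.003, "ty": 0, "tz": 0, "ax": 0, "ay": 0, "az": 0}, {"fingers": 0.35, "tx": 0.0045, "ty": 0, "tz": 0, "ax": 0, "ay": 0, "az": 0}])

```text
time_s: 10.7
tcp_pos: [0.5382, -0.2642, 0.1421]
ee_rot: [[0.004, -0.561, -0.828], [-0.003, -0.828, 0.561], [-1.0, 0.0, -0.005]]
wrist_force: [-0.7, -0.1, 0.2]
gripper_width: 0.389
```

Request:
play_rows(commands=[{"fingers": 0.35, "tx": 0.0015, "ty": 0, "tz": 0, "ax": 0, "ay": 0, "az": 0}, {"fingers": 0.35, "tx": 0.003, "ty": 0, "tz": 0, "ax": 0, "ay": 0, "az": 0}, {"fingers": 0.35, "tx": 0.0045, "ty": 0, "tz": 0, "ax": 0, "ay": 0, "az": 0}])

```text
time_s: 10.95
tcp_pos: [0.5386, -0.2644, 0.1393]
ee_rot: [[0.005, -0.56, -0.828], [-0.003, -0.828, 0.56], [-1.0, -0.0, -0.006]]
wrist_force: [-0.1, -0.3, 2.3]
gripper_width: 0.389
```

Request:
play_rows(commands=[{"fingers": 0.35, "tx": 0.0015, "ty": 0, "tz": 0, "ax": 0, "ay": 0, "az": 0}, {"fingers": 0.35, "tx": 0.003, "ty": 0, "tz": 0, "ax": 0, "ay": 0, "az": 0}])

```text
time_s: 11.12
tcp_pos: [0.5385, -0.2643, 0.1369]
ee_rot: [[0.005, -0.561, -0.828], [-0.003, -0.828, 0.561], [-1.0, -0.0, -0.006]]
wrist_force: [-1.1, -0.6, 1.9]
gripper_width: 0.392
```

Request:
play_rows(commands=[{"fingers": 0.35, "tx": 0.0014, "ty": 0, "tz": 0, "ax": 0, "ay": 0, "az": 0}, {"fingers": 0.35, "tx": 0.0028, "ty": 0, "tz": 0, "ax": 0, "ay": 0, "az": 0}, {"fingers": 0.35, "tx": 0.0028, "ty": 0, "tz": 0, "ax": 0, "ay": 0, "az": 0}])

```text
time_s: 11.37
tcp_pos: [0.538, -0.264, 0.1339]
ee_rot: [[0.004, -0.561, -0.828], [-0.002, -0.828, 0.561], [-1.0, -0.0, -0.004]]
wrist_force: [-0.0, -0.1, 1.1]
gripper_width: 0.388
```

Request:
play_rows(commands=[{"fingers": 0.35, "tx": 0.0014, "ty": 0, "tz": 0, "ax": 0, "ay": 0, "az": 0}, {"fingers": 0.35, "tx": 0.0028, "ty": 0, "tz": 0, "ax": 0, "ay": 0, "az": 0}, {"fingers": 0.35, "tx": 0.0028, "ty": 0, "tz": 0, "ax": 0, "ay": 0, "az": 0}])

```text
time_s: 11.62
tcp_pos: [0.538, -0.264, 0.1318]
ee_rot: [[0.003, -0.561, -0.828], [-0.002, -0.828, 0.561], [-1.0, 0.0, -0.004]]
wrist_force: [-0.2, -0.7, 0.4]
gripper_width: 0.389
```

Request:
play_rows(commands=[{"fingers": 0.35, "tx": 0.001, "ty": 0, "tz": 0, "ax": 0, "ay": 0, "az": 0}, {"fingers": 0.35, "tx": 0.002, "ty": 0, "tz": 0, "ax": 0, "ay": 0, "az": 0}, {"fingers": 0.35, "tx": 0.002, "ty": 0, "tz": 0, "ax": 0, "ay": 0, "az": 0}])

```text
time_s: 11.87
tcp_pos: [0.5381, -0.2641, 0.1305]
ee_rot: [[0.004, -0.561, -0.828], [-0.003, -0.828, 0.561], [-1.0, 0.0, -0.004]]
wrist_force: [0.2, -1.1, 0.5]
gripper_width: 0.388
```

Request:
play_rows(commands=[{"fingers": 0.35, "tx": 0.001, "ty": 0, "tz": 0, "ax": 0, "ay": 0, "az": 0}, {"fingers": 0.35, "tx": 0.002, "ty": 0, "tz": 0, "ax": 0, "ay": 0, "az": 0}, {"fingers": 0.35, "tx": 0.0025, "ty": 0, "tz": 0, "ax": 0, "ay": 0, "az": 0}])

```text
time_s: 12.12
tcp_pos: [0.5381, -0.2641, 0.1288]
ee_rot: [[0.004, -0.561, -0.828], [-0.003, -0.828, 0.561], [-1.0, -0.0, -0.005]]
wrist_force: [0.3, -0.2, 1.2]
gripper_width: 0.391
```

Request:
play_rows(commands=[{"fingers": 0.35, "tx": 0.001, "ty": 0, "tz": 0, "ax": 0, "ay": 0, "az": 0}, {"fingers": 0.35, "tx": 0.002, "ty": 0, "tz": 0, "ax": 0, "ay": 0, "az": 0}, {"fingers": 0.35, "tx": 0.0025, "ty": 0, "tz": 0, "ax": 0, "ay": 0, "az": 0}])

```text
time_s: 12.37
tcp_pos: [0.5389, -0.2644, 0.1281]
ee_rot: [[0.006, -0.56, -0.828], [-0.004, -0.828, 0.56], [-1.0, -0.0, -0.007]]
wrist_force: [-0.5, 0.6, 6.7]
gripper_width: 0.39
```

Request:
play_rows(commands=[{"fingers": 0.35, "tx": 0.0006, "ty": 0, "tz": 0, "ax": 0, "ay": 0, "az": 0}, {"fingers": 0.35, "tx": 0.0006, "ty": 0, "tz": 0, "ax": 0, "ay": 0, "az": 0}])

```text
time_s: 12.53
tcp_pos: [0.539, -0.2645, 0.128]
ee_rot: [[0.006, -0.56, -0.828], [-0.004, -0.828, 0.56], [-1.0, -0.0, -0.007]]
wrist_force: [-0.3, 0.2, 6.8]
gripper_width: 0.392
```

Request:
play_rows(commands=[{"fingers": 0.35, "tx": 0.0008, "ty": 0, "tz": 0, "ax": 0, "ay": 0, "az": 0}, {"fingers": 0.35, "tx": 0.0008, "ty": 0, "tz": 0, "ax": 0, "ay": 0, "az": 0}])

```text
time_s: 12.7
tcp_pos: [0.5392, -0.2646, 0.1278]
ee_rot: [[0.007, -0.56, -0.828], [-0.004, -0.828, 0.56], [-1.0, -0.0, -0.008]]
wrist_force: [0.1, 0.1, 8.4]
gripper_width: 0.39
```

Request:
play_rows(commands=[{"fingers": 0.35, "tx": 0.0008, "ty": 0, "tz": 0, "ax": 0, "ay": 0, "az": 0}, {"fingers": 0.35, "tx": 0.0014, "ty": 0, "tz": 0, "ax": 0, "ay": 0, "az": 0}, {"fingers": 0.35, "tx": 0.0014, "ty": 0, "tz": 0, "ax": 0, "ay": 0, "az": 0}])

```text
time_s: 12.95
tcp_pos: [0.5394, -0.2646, 0.1269]
ee_rot: [[0.007, -0.56, -0.828], [-0.004, -0.828, 0.56], [-1.0, -0.001, -0.009]]
wrist_force: [0.6, 0.5, 9.3]
gripper_width: 0.391
```

Request:
play_rows(commands=[{"fingers": 0.35, "tx": 0.0007, "ty": 0, "tz": 0, "ax": 0, "ay": 0, "az": 0}, {"fingers": 0.35, "tx": 0.0014, "ty": 0, "tz": 0, "ax": 0, "ay": 0, "az": 0}, {"fingers": 0.35, "tx": 0.0014, "ty": 0, "tz": 0, "ax": 0, "ay": 0, "az": 0}])

```text
time_s: 13.2
tcp_pos: [0.5395, -0.2647, 0.1259]
ee_rot: [[0.007, -0.56, -0.828], [-0.004, -0.829, 0.56], [-1.0, -0.001, -0.009]]
wrist_force: [-0.5, 0.5, 8.2]
gripper_width: 0.388
```

Request:
play_rows(commands=[{"fingers": 0.35, "tx": 0.0007, "ty": 0, "tz": 0, "ax": 0, "ay": 0, "az": 0}, {"fingers": 0.35, "tx": 0.0014, "ty": 0, "tz": 0, "ax": 0, "ay": 0, "az": 0}, {"fingers": 0.35, "tx": 0.0014, "ty": 0, "tz": 0, "ax": 0, "ay": 0, "az": 0}])

```text
time_s: 13.45
tcp_pos: [0.5397, -0.2648, 0.1253]
ee_rot: [[0.008, -0.56, -0.829], [-0.005, -0.829, 0.56], [-1.0, -0.001, -0.009]]
wrist_force: [-0.5, 0.4, 10.6]
gripper_width: 0.389
```

Request:
play_rows(commands=[{"fingers": 0.35, "tx": 0.0006, "ty": 0, "tz": 0, "ax": 0, "ay": 0, "az": 0}, {"fingers": 0.35, "tx": 0.0012, "ty": 0, "tz": 0, "ax": 0, "ay": 0, "az": 0}, {"fingers": 0.35, "tx": 0.0012, "ty": 0, "tz": 0, "ax": 0, "ay": 0, "az": 0}])

```text
time_s: 13.7
tcp_pos: [0.54, -0.2649, 0.1253]
ee_rot: [[0.009, -0.56, -0.829], [-0.005, -0.829, 0.56], [-1.0, -0.0, -0.01]]
wrist_force: [-1.6, 0.5, 14.0]
gripper_width: 0.388
```

Request:
play_rows(commands=[{"fingers": 0.35, "tx": 0, "ty": 0, "tz": 0, "ax": 0, "ay": 0, "az": 0}, {"fingers": 0.35, "tx": 0, "ty": 0, "tz": 0, "ax": 0, "ay": 0, "az": 0}, {"fingers": 0.35, "tx": 0, "ty": 0, "tz": 0, "ax": 0, "ay": 0, "az": 0}, {"fingers": 0.35, "tx": 0, "ty": 0, "tz": 0, "ax": 0, "ay": 0, "az": 0}])

```text
time_s: 14.03
tcp_pos: [0.5399, -0.2649, 0.1252]
ee_rot: [[0.009, -0.56, -0.829], [-0.005, -0.829, 0.56], [-1.0, -0.001, -0.01]]
wrist_force: [-2.0, 1.4, 13.6]
gripper_width: 0.392
```

Request:
play_rows(commands=[{"fingers": 0.35, "tx": 0, "ty": 0, "tz": 0, "ax": 0, "ay": 0, "az": 0}, {"fingers": 0.35, "tx": 0, "ty": 0, "tz": 0, "ax": 0, "ay": 0, "az": 0}, {"fingers": 0.35, "tx": 0, "ty": 0, "tz": 0, "ax": 0, "ay": 0, "az": 0}, {"fingers": 0.35, "tx": 0, "ty": 0, "tz": 0, "ax": 0, "ay": 0, "az": 0}])

```text
time_s: 14.37
tcp_pos: [0.5399, -0.2649, 0.1252]
ee_rot: [[0.009, -0.56, -0.829], [-0.005, -0.829, 0.56], [-1.0, -0.001, -0.01]]
wrist_force: [-1.5, -0.3, 13.1]
gripper_width: 0.39
```

Request:
play_rows(commands=[{"fingers": 0.35, "tx": 0, "ty": 0, "tz": 0, "ax": 0, "ay": 0, "az": 0}, {"fingers": 0.35, "tx": 0, "ty": 0, "tz": 0, "ax": 0, "ay": 0, "az": 0}, {"fingers": 0.35, "tx": 0, "ty": 0, "tz": 0, "ax": 0, "ay": 0, "az": 0}, {"fingers": 0.35, "tx": 0, "ty": 0, "tz": 0, "ax": 0, "ay": 0, "az": 0}])

```text
time_s: 14.7
tcp_pos: [0.5399, -0.2649, 0.1252]
ee_rot: [[0.009, -0.56, -0.829], [-0.005, -0.829, 0.56], [-1.0, -0.001, -0.01]]
wrist_force: [-1.9, 0.9, 13.0]
gripper_width: 0.389
```

Request:
play_rows(commands=[{"fingers": 0.35, "tx": -0.0015, "ty": 0, "tz": 0, "ax": 0, "ay": 0, "az": 0}, {"fingers": 0.35, "tx": -0.003, "ty": 0, "tz": 0, "ax": 0, "ay": 0, "az": 0}, {"fingers": 0.35, "tx": -0.004, "ty": 0, "tz": 0, "ax": 0, "ay": 0, "az": 0}, {"fingers": 0.35, "tx": -0.004, "ty": 0, "tz": 0, "ax": 0, "ay": 0, "az": 0}])

```text
time_s: 15.03
tcp_pos: [0.5389, -0.2643, 0.1254]
ee_rot: [[0.006, -0.561, -0.828], [-0.003, -0.828, 0.561], [-1.0, -0.001, -0.007]]
wrist_force: [1.2, -0.7, 4.9]
gripper_width: 0.388
```

Request:
play_rows(commands=[{"fingers": 0.35, "tx": -0.0016, "ty": 0, "tz": 0, "ax": 0, "ay": 0, "az": 0}, {"fingers": 0.3, "tx": -0.0016, "ty": 0, "tz": 0, "ax": 0, "ay": 0, "az": 0}, {"fingers": 0.22, "tx": -0.0016, "ty": 0, "tz": 0, "ax": 0, "ay": 0, "az": 0}, {"fingers": 0.17, "tx": -0.0016, "ty": 0, "tz": 0, "ax": 0, "ay": 0, "az": 0}, {"fingers": 0.138, "tx": -0.0016, "ty": 0, "tz": 0, "ax": 0, "ay": 0, "az": 0}])

```text
time_s: 15.45
tcp_pos: [0.5374, -0.2641, 0.1256]
ee_rot: [[0.002, -0.561, -0.828], [-0.002, -0.828, 0.561], [-1.0, 0.001, -0.003]]
wrist_force: [-0.0, -1.5, 0.7]
gripper_width: 0.418
```

Request:
play_rows(commands=[{"fingers": 0.138, "tx": 0, "ty": 0, "tz": 0, "ax": 0, "ay": 0, "az": 0}, {"fingers": 0.138, "tx": 0, "ty": 0, "tz": 0, "ax": 0, "ay": 0, "az": 0}, {"fingers": 0.138, "tx": 0, "ty": 0, "tz": 0, "ax": 0, "ay": 0, "az": 0}])

```text
time_s: 15.7
tcp_pos: [0.5375, -0.264, 0.1256]
ee_rot: [[0.002, -0.561, -0.828], [-0.002, -0.828, 0.561], [-1.0, 0.0, -0.003]]
wrist_force: [0.4, -0.3, 0.6]
gripper_width: 0.431
```

Request:
play_rows(commands=[{"fingers": 0.138, "tx": -0.004, "ty": 0, "tz": 0, "ax": 0, "ay": 0, "az": 0}, {"fingers": 0.138, "tx": -0.01, "ty": 0, "tz": 0, "ax": 0, "ay": 0, "az": 0}, {"fingers": 0.138, "tx": -0.02, "ty": 0, "tz": 0, "ax": 0, "ay": 0, "az": 0}, {"fingers": 0.138, "tx": -0.035, "ty": 0, "tz": 0, "ax": 0, "ay": 0, "az": 0}, {"fingers": 0.138, "tx": -0.05, "ty": 0, "tz": 0, "ax": 0, "ay": 0, "az": 0}])

```text
time_s: 16.12
tcp_pos: [0.5381, -0.264, 0.1648]
ee_rot: [[0.004, -0.561, -0.828], [-0.003, -0.828, 0.561], [-1.0, 0.0, -0.005]]
wrist_force: [0.6, 0.2, -0.4]
gripper_width: 0.431
```

Request:
play_rows(commands=[{"fingers": 0.138, "tx": -0.02, "ty": 0, "tz": 0, "ax": 0, "ay": 0, "az": 0}, {"fingers": 0.138, "tx": -0.045, "ty": 0, "tz": 0, "ax": 0, "ay": 0, "az": 0}, {"fingers": 0.138, "tx": -0.05, "ty": 0, "tz": 0, "ax": 0, "ay": 0, "az": 0}, {"fingers": 0.138, "tx": -0.05, "ty": 0, "tz": 0, "ax": 0, "ay": 0, "az": 0}])

```text
time_s: 16.45
tcp_pos: [0.539, -0.2642, 0.2037]
ee_rot: [[0.009, -0.561, -0.828], [-0.004, -0.828, 0.561], [-1.0, -0.002, -0.01]]
wrist_force: [-0.8, 0.3, -1.0]
gripper_width: 0.433
```

```bash
python3 mv.py .5583 .2305 .2 -34.1; sed 's/,.5247+q\*np/,.5376+q*np/' look.py >/dev/null; cat > look2.py <<'E'
from h import *
import sys
s=r.sense();R=np.array(s['ee_rot']);c=viewer.capture('scene');s2=r.sense();p=np.array(s2['tcp_pos']);print(np.round(p,4))
# well tube
o=(proj(c,[.5376,-.2636,.07])[0]-[25,25]).astype(int);S=8
A=cv2.resize(c['image'][o[1]:o[1]+50,o[0]:o[0]+45],None,fx=S,fy=S,interpolation=cv2.INTER_CUBIC)
t=np.linspace(0,2*np.pi,40)
def dr(im,P,col): cv2.polylines(im,[((proj(c,P)-o+.5)*S).round().astype(int).reshape(-1,1,2)],True,col,1)
b=float(sys.argv[2])
for h,q in((.046,.01),(.062,.007)): dr(A,np.c_[.5376+q*np.cos(t),-.2638+q*np.sin(t),0*t+b+h],(255,0,0))
o0=p+R[:,0]*float(sys.argv[3]);o=(proj(c,o0)[0]-[22,35]).astype(int)
B=cv2.resize(cv2.convertScaleAbs(c['image'][o[1]:o[1]+50,o[0]:o[0]+45],alpha=1.5),None,fx=S,fy=S,interpolation=cv2.INTER_CUBIC)
def L(x,y,z): return o0+R@np.array([-z,-y,x])
for s_,col in((1,(80,80,255)),(-1,(0,200,0))):
    for y in(.0105,.0145): dr(B,[L(a,s_*y,d) for a,d in((-.007,0),(.007,0),(.007,.014),(-.007,.014))],col)
    dr(B,[L(a,s_*.019,d) for a,d in((-.009,.039),(.009,.039),(.009,.065),(-.009,.065))],(255,255,0))
save(sys.argv[1],np.hstack([A,B]))
E
python3 look2.py a6 .0275 .052
```

```text
t [ 0.0026 -0.5606  0.3485] a [ 0.     -0.0031  0.0006] | rows 11.872548104302856 0.07845985173459528 | pos [ 0.539  -0.2642  0.2037] F [-0.81  0.25 -1.03] w 37.65 t 16.45
[ 0.5381 -0.2638  0.202 ]
```

View pics/a6.png

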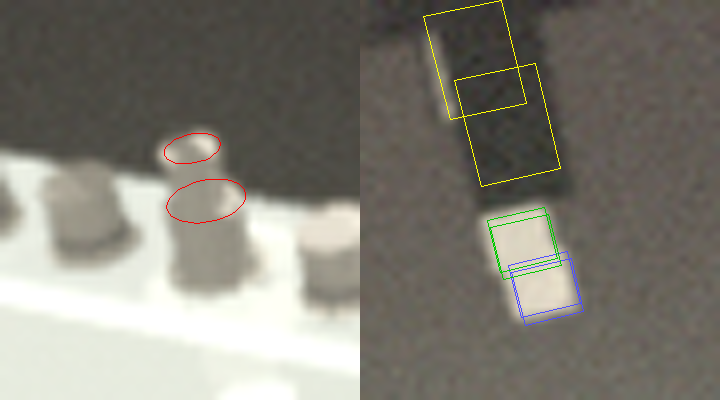

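The tube stands upright in the well at crop (190,150-290), and the tongs haven't slipped in the fingers. Returning to the stand.

Request:
play_rows(commands=[{"fingers": 0.138, "tx": 0, "ty": -0.025, "tz": 0.0155, "ax": 0, "ay": -0.0015, "az": 0}, {"fingers": 0.138, "tx": 0, "ty": -0.065, "tz": 0.0403, "ax": 0, "ay": -0.0015, "az": 0}, {"fingers": 0.138, "tx": 0, "ty": -0.107, "tz": 0.0663, "ax": 0, "ay": -0.0015, "az": 0}, {"fingers": 0.138, "tx": 0, "ty": -0.147, "tz": 0.091, "ax": 0, "ay": -0.0015, "az": 0}, {"fingers": 0.138, "tx": 0, "ty": -0.187, "tz": 0.1159, "ax": 0, "ay": -0.0015, "az": 0}])

```text
time_s: 16.92
tcp_pos: [0.5436, -0.0976, 0.1993]
ee_rot: [[-0.002, -0.561, -0.828], [0.0, -0.828, 0.561], [-1.0, 0.001, 0.002]]
wrist_force: [1.0, 0.3, -0.4]
gripper_width: 0.433
```

Request:
play_rows(commands=[{"fingers": 0.138, "tx": 0, "ty": -0.038, "tz": 0.0235, "ax": 0, "ay": 0, "az": 0}, {"fingers": 0.138, "tx": 0, "ty": -0.076, "tz": 0.047, "ax": 0, "ay": 0, "az": 0}, {"fingers": 0.138, "tx": 0, "ty": -0.114, "tz": 0.0706, "ax": 0, "ay": 0, "az": 0}, {"fingers": 0.138, "tx": 0, "ty": -0.152, "tz": 0.0942, "ax": 0, "ay": 0, "az": 0}, {"fingers": 0.138, "tx": 0, "ty": -0.187, "tz": 0.1159, "ax": 0, "ay": 0, "az": 0}])

```text
time_s: 17.33
tcp_pos: [0.5503, 0.0675, 0.1994]
ee_rot: [[-0.002, -0.56, -0.828], [-0.001, -0.828, 0.56], [-1.0, 0.002, 0.002]]
wrist_force: [0.1, 0.2, -0.6]
gripper_width: 0.431
```

Request:
play_rows(commands=[{"fingers": 0.138, "tx": 0, "ty": -0.038, "tz": 0.0235, "ax": 0, "ay": 0, "az": 0}, {"fingers": 0.138, "tx": 0, "ty": -0.076, "tz": 0.047, "ax": 0, "ay": 0, "az": 0}, {"fingers": 0.138, "tx": 0, "ty": -0.114, "tz": 0.0706, "ax": 0, "ay": 0, "az": 0}, {"fingers": 0.138, "tx": 0, "ty": -0.152, "tz": 0.0942, "ax": 0, "ay": 0, "az": 0}, {"fingers": 0.138, "tx": 0, "ty": -0.187, "tz": 0.1159, "ax": 0, "ay": 0, "az": 0}])

```text
time_s: 17.75
tcp_pos: [0.557, 0.2323, 0.1992]
ee_rot: [[-0.002, -0.56, -0.828], [-0.001, -0.828, 0.56], [-1.0, 0.002, 0.001]]
wrist_force: [1.2, -0.2, -0.6]
gripper_width: 0.433
```

Request:
play_rows(commands=[{"fingers": 0.138, "tx": 0, "ty": 0, "tz": 0, "ax": 0, "ay": 0, "az": 0}, {"fingers": 0.138, "tx": 0, "ty": 0, "tz": 0, "ax": 0, "ay": 0, "az": 0}, {"fingers": 0.138, "tx": 0, "ty": 0, "tz": 0, "ax": 0, "ay": 0, "az": 0}, {"fingers": 0.138, "tx": 0, "ty": 0, "tz": 0, "ax": 0, "ay": 0, "az": 0}, {"fingers": 0.138, "tx": 0, "ty": 0, "tz": 0, "ax": 0, "ay": 0, "az": 0}])

```text
time_s: 18.17
tcp_pos: [0.5577, 0.2294, 0.2004]
ee_rot: [[-0.001, -0.562, -0.827], [-0.0, -0.827, 0.562], [-1.0, 0.001, 0.0]]
wrist_force: [-0.1, -0.2, -0.2]
gripper_width: 0.432
```

```bash
python3 mv.py .558 .2306 .11 -34.1
```

```text
t [ 0.1206 -0.0016  0.0006] a [-0.0005  0.0001 -0.0002] | rows 2.1686872541300284 0.013918644686143442 | pos [0.5577 0.2294 0.2004] F [-0.08 -0.21 -0.16] w 37.6 t 18.1667
```

Request:
play_rows(commands=[{"fingers": 0.138, "tx": 0.02, "ty": -0.001, "tz": 0.0006, "ax": 0, "ay": 0, "az": 0}, {"fingers": 0.138, "tx": 0.06, "ty": -0.001, "tz": 0.0006, "ax": 0, "ay": 0, "az": 0}, {"fingers": 0.138, "tx": 0.1, "ty": -0.001, "tz": 0.0006, "ax": 0, "ay": 0, "az": 0}, {"fingers": 0.138, "tx": 0.12, "ty": -0.001, "tz": 0.0006, "ax": 0, "ay": 0, "az": 0}, {"fingers": 0.138, "tx": 0.12, "ty": -0.001, "tz": 0.0006, "ax": 0, "ay": 0, "az": 0}])

```text
time_s: 18.58
tcp_pos: [0.5556, 0.229, 0.1066]
ee_rot: [[-0.007, -0.563, -0.827], [-0.004, -0.827, 0.563], [-1.0, 0.008, 0.004]]
wrist_force: [-0.4, 0.3, -1.3]
gripper_width: 0.431
```

Request:
play_rows(commands=[{"fingers": 0.138, "tx": 0.01, "ty": 0, "tz": 0, "ax": 0, "ay": 0, "az": 0}, {"fingers": 0.138, "tx": 0.025, "ty": 0, "tz": 0, "ax": 0, "ay": 0, "az": 0}, {"fingers": 0.138, "tx": 0.035, "ty": 0, "tz": 0, "ax": 0, "ay": 0, "az": 0}, {"fingers": 0.138, "tx": 0.04, "ty": 0, "tz": 0, "ax": 0, "ay": 0, "az": 0}, {"fingers": 0.138, "tx": 0.04, "ty": 0, "tz": 0, "ax": 0, "ay": 0, "az": 0}])

```text
time_s: 19.0
tcp_pos: [0.5576, 0.2312, 0.0799]
ee_rot: [[-0.001, -0.561, -0.828], [-0.001, -0.828, 0.561], [-1.0, 0.001, 0.001]]
wrist_force: [0.1, 0.9, 0.4]
gripper_width: 0.432
```

```bash
python3 mv.py .558 .2306 .057 -34.1
```

```text
t [ 0.0306  0.0003 -0.001 ] a [-0.0001  0.0002 -0.0004] | rows 0.549792192824465 0.011158678221899629 | pos [0.5576 0.2312 0.0799] F [0.07 0.89 0.36] w 37.6 t 19.0
```

Request:
play_rows(commands=[{"fingers": 0.138, "tx": 0.008, "ty": 0, "tz": 0, "ax": 0, "ay": 0, "az": 0}, {"fingers": 0.138, "tx": 0.016, "ty": 0, "tz": 0, "ax": 0, "ay": 0, "az": 0}, {"fingers": 0.138, "tx": 0.022, "ty": 0, "tz": 0, "ax": 0, "ay": 0, "az": 0}, {"fingers": 0.138, "tx": 0.025, "ty": 0, "tz": 0, "ax": 0, "ay": 0, "az": 0}, {"fingers": 0.138, "tx": 0.025, "ty": 0, "tz": 0, "ax": 0, "ay": 0, "az": 0}])

```text
time_s: 19.42
tcp_pos: [0.5576, 0.2313, 0.0611]
ee_rot: [[-0.001, -0.561, -0.828], [-0.001, -0.828, 0.561], [-1.0, 0.001, 0.0]]
wrist_force: [0.3, 0.7, -0.3]
gripper_width: 0.43
```

Request:
play_rows(commands=[{"fingers": 0.138, "tx": 0.0015, "ty": 0, "tz": 0, "ax": 0, "ay": 0, "az": 0}, {"fingers": 0.138, "tx": 0.0025, "ty": 0, "tz": 0, "ax": 0, "ay": 0, "az": 0}, {"fingers": 0.138, "tx": 0.0025, "ty": 0, "tz": 0, "ax": 0, "ay": 0, "az": 0}])

```text
time_s: 19.67
tcp_pos: [0.558, 0.2316, 0.0601]
ee_rot: [[0.0, -0.561, -0.828], [0.0, -0.828, 0.561], [-1.0, -0.0, -0.0]]
wrist_force: [0.0, 0.5, -0.4]
gripper_width: 0.434
```

Request:
play_rows(commands=[{"fingers": 0.138, "tx": 0.0015, "ty": 0, "tz": 0, "ax": 0, "ay": 0, "az": 0}, {"fingers": 0.138, "tx": 0.0025, "ty": 0, "tz": 0, "ax": 0, "ay": 0, "az": 0}, {"fingers": 0.138, "tx": 0.0025, "ty": 0, "tz": 0, "ax": 0, "ay": 0, "az": 0}])

```text
time_s: 19.92
tcp_pos: [0.5578, 0.2315, 0.058]
ee_rot: [[-0.0, -0.561, -0.828], [-0.0, -0.828, 0.561], [-1.0, 0.0, 0.0]]
wrist_force: [0.6, -0.1, -0.5]
gripper_width: 0.435
```

Request:
play_rows(commands=[{"fingers": 0.138, "tx": 0.001, "ty": 0, "tz": 0, "ax": 0, "ay": 0, "az": 0}, {"fingers": 0.138, "tx": 0.0015, "ty": 0, "tz": 0, "ax": 0, "ay": 0, "az": 0}, {"fingers": 0.138, "tx": 0.0015, "ty": 0, "tz": 0, "ax": 0, "ay": 0, "az": 0}])

```text
time_s: 20.17
tcp_pos: [0.5582, 0.2315, 0.0575]
ee_rot: [[0.001, -0.561, -0.828], [-0.0, -0.828, 0.561], [-1.0, -0.0, -0.0]]
wrist_force: [-0.9, -1.1, 2.7]
gripper_width: 0.435
```

Floor contact came at the same height as the pick-up (.0575). Opening and retreating.

Request:
play_rows(commands=[{"fingers": 0.09, "tx": 0, "ty": 0, "tz": 0, "ax": 0, "ay": 0, "az": 0}, {"fingers": 0.05, "tx": 0, "ty": 0, "tz": 0, "ax": 0, "ay": 0, "az": 0}, {"fingers": -0.1, "tx": 0, "ty": 0, "tz": 0, "ax": 0, "ay": 0, "az": 0}, {"fingers": -0.38, "tx": 0, "ty": 0, "tz": 0, "ax": 0, "ay": 0, "az": 0}, {"fingers": -0.38, "tx": 0, "ty": 0, "tz": 0, "ax": 0, "ay": 0, "az": 0}])

```text
time_s: 20.58
tcp_pos: [0.5579, 0.2317, 0.0568]
ee_rot: [[0.0, -0.561, -0.828], [0.0, -0.828, 0.561], [-1.0, -0.0, 0.0]]
wrist_force: [0.9, -0.6, -0.8]
gripper_width: 0.614
```

Request:
play_rows(commands=[{"fingers": -0.38, "tx": 0, "ty": 0, "tz": 0, "ax": 0, "ay": 0, "az": 0}, {"fingers": -0.38, "tx": 0, "ty": 0, "tz": 0, "ax": 0, "ay": 0, "az": 0}, {"fingers": -0.38, "tx": -0.02, "ty": 0, "tz": 0, "ax": 0, "ay": 0, "az": 0}, {"fingers": -0.38, "tx": -0.05, "ty": 0, "tz": 0, "ax": 0, "ay": 0, "az": 0}, {"fingers": -0.38, "tx": -0.1, "ty": 0, "tz": 0, "ax": 0, "ay": 0, "az": 0}])

```text
time_s: 21.0
tcp_pos: [0.5557, 0.2302, 0.1291]
ee_rot: [[-0.007, -0.561, -0.828], [-0.004, -0.828, 0.561], [-1.0, 0.008, 0.004]]
wrist_force: [1.0, -0.5, 0.0]
gripper_width: 0.687
```

Request:
play_rows(commands=[{"fingers": -0.38, "tx": -0.05, "ty": 0, "tz": 0, "ax": 0, "ay": 0, "az": 0}, {"fingers": -0.38, "tx": -0.1, "ty": 0, "tz": 0, "ax": 0, "ay": 0, "az": 0}, {"fingers": -0.38, "tx": -0.14, "ty": 0, "tz": 0.04, "ax": 0, "ay": 0, "az": 0}, {"fingers": -0.38, "tx": -0.15, "ty": 0, "tz": 0.09, "ax": 0, "ay": 0, "az": 0}, {"fingers": -0.38, "tx": -0.15, "ty": 0, "tz": 0.14, "ax": 0, "ay": 0, "az": 0}])

```text
time_s: 21.42
tcp_pos: [0.4716, 0.2917, 0.2482]
ee_rot: [[0.006, -0.562, -0.827], [0.005, -0.827, 0.562], [-1.0, -0.008, -0.002]]
wrist_force: [0.4, 1.1, 0.1]
gripper_width: 0.692
```

Request:
play_rows(commands=[{"fingers": -0.38, "tx": 0, "ty": 0, "tz": 0.04, "ax": 0, "ay": 0, "az": 0}, {"fingers": -0.38, "tx": 0, "ty": 0, "tz": 0.04, "ax": 0, "ay": 0, "az": 0}, {"fingers": -0.38, "tx": 0, "ty": 0, "tz": 0.04, "ax": 0, "ay": 0, "az": 0}])

```text
time_s: 21.67
tcp_pos: [0.4451, 0.3081, 0.245]
ee_rot: [[0.001, -0.558, -0.83], [0.001, -0.83, 0.558], [-1.0, -0.001, -0.0]]
wrist_force: [0.7, -0.1, -0.7]
gripper_width: 0.689
```

```bash
python3 - <<'E'
from h import *
import pickle
c0,_=pickle.load(open('p1_scene.pkl','rb'));c=viewer.capture('scene')
d=cv2.absdiff(c['image'],c0['image']).max(2)
def cr(im,u,v,w,h,S): return cv2.resize(im[v-h//2:v+h//2,u-w//2:u+w//2],None,fx=S,fy=S,interpolation=cv2.INTER_CUBIC)
top=np.hstack([cr(c['image'],425,255,80,60,5),cr(c['image'],190,165,80,60,5)])
bot=np.hstack([cr(c0['image'],425,255,80,60,5),cv2.resize(c['image'][100:400,100:500],(400,300))])
save('fin',np.vstack([top,bot]))
print(r.sense()['tcp_pos'],r.sense()['time_s'])
for k in('jar','dropper','guasha','pusher','tongs','stand'): print(k,[np.round(x['uv'],1) for x in spotter.find_in(k,c)[:3]],[np.round(x['uv'],1) for x in spotter.find_in(k,viewer.capture('top'))[:3]])
E
```

```text
[0.44585742 0.30761231 0.2447697 ] 21.7167
jar [array([267.6, 271.9])] [array([309.6, 121.9])]
dropper [array([336.6, 307.2])] [array([245.2, 119.9]), array([202.9, 190.7])]
guasha [array([395.5, 192.1])] [array([211.3, 191.1])]
pusher [array([312.3, 166.9]), array([268.7, 275. ])] [array([363.9, 264.4])]Traceback (most recent call last):
  File "<stdin>", line 10, in <module>
ValueError: only the last four pictures can be asked about
```

View pics/fin.png

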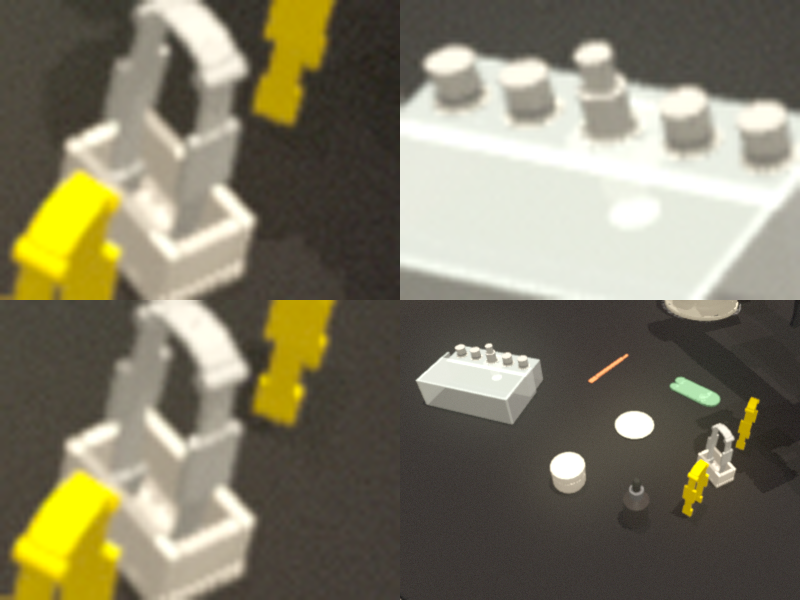

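The tongs are upright in the stand just as at the start (crop (160,150), with the starting view below for comparison). The tube is upright in the well at (605,90), the bystanders and yellow look-alikes haven't moved, and the robot is clear.

```bash
python3 -c "
from station import job
print(job.finish_job())"
```

```text
the job is handed in; nothing more can be done
None
```

The tube is pressed down into the empty well and the tongs are back upright in their stand. I handed the job in at about 22 s of the 67 s allowed.

- **Carry:** I took the silver tongs from the stand, squeezed them on the tube's neck and carried the tube upright to the well. The robot's fingers only touched the tongs' grip plates.
- **Press:** The clips gave about 2–3 N of rub. The tube then stopped on the floor roughly 24 mm down. The tongs' tips slid about 3 mm down the neck at 8–9 N until they bore on the shoulder. The final push held for about 1 s at a reading of 13–14 N, which is about 14–15 N once the 1 N hanging weight is added. The highest reading was 14.0 N, though readings come only at the end of each move.
- **Release:** I eased the push off before opening the tongs. When I put the tongs back, they touched the stand floor at the same height as at pick-up.

**Last checks:** The final picture shows the tube upright in the well and the tongs as they were at the start. The bystanders and yellow look-alikes look unmoved, and the robot is clear of everything.

**What disagreed or failed:**
- The networks' positions for the jar, dropper and gua sha stone matched the start to 1–2 pixels in the scene view. The pusher's differed by about 8 pixels there and 3 in the top view; I put this down to detector scatter, as it looks unmoved in the picture.
- In the top view the network labelled the tongs' stand as the gua sha stone.
- My last script stopped with an error before re-checking the tongs and stand with the network, so I checked those two by eye only.

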